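# Empty the dead parts of a rework bench into the scrap hopper

### The job

Gather all the dead components that lie loose on the bench into the sorting pan, beside those already in it, then carry the pan to the scrap hopper and tip the whole lot in over the pan's low lip. When every component is inside the hopper, set the empty pan down level and centred on the narrow rest, let go, and leave the spool, the hard drive and the meter where they are.

Things in the scene. Friction and masses are not known exactly. Their poses are not given: they have to be found in the camera images.
- pan: Aluminium pan, loose, 0.3 kg, 138 wide. Origin: underside, near its middle; +x to the pouring lip, z up. Walls 4 thick, tops 32 high; inside 130 wide; flat floor 4 thick from x=-75 to 55, then an open ramp (no front wall) rising to 15 at x=97. Behind the rear wall (outer face x=-79) a black upright post 24 (x) x 20 (y), 88 high, axis at x=-91; at the start on the side away from the robot
- pan_grip (a point): point on the axis of the pan's post, 66 above the pan's underside: a good height for the TCP to grip; axes as the pan
- pan_lip (a point): middle of the pan's pouring edge; axes as the pan
- hopper: Scrap hopper, fixed on the bench: square grey sheet-metal bin, inside 150 x 150, with a flared square mouth about 190 x 190 inside its rim, rim 131 high (upper 45 flare outwards). Origin: centre of the underside; inner floor 6 above it
- hopper_mouth (a point): centre of the hopper's mouth, 130 above the bench
- rest: Pan rest, fixed on the bench: upright aluminium profile with a flat rubber-topped plate, 80 x 80, top 70 above the bench; foot plate 120 x 120 x 8. Origin: centre of the underside
- rest_top (a point): centre of the rest's top face, 70 above the bench
- pan_relay: dead relay that starts inside the pan: dark block 22 (x) x 30 (y) x 20 high, 20 g. Origin: centre of the underside
- pan_heatsink: dead finned heat sink that starts inside the pan: bare aluminium block 24 (x) x 32 (y) x 24 high, 25 g. Origin: centre of the underside
- transformer1: dead transformer, iron core and copper winding, block 26 (x) x 30 (y) x 24 high, 35 g, loose on the bench; may be absent. Origin: centre of the underside
- transformer2: another transformer of the same size; may be absent. Origin: centre of the underside
- relay1: dead relay, dark block 22 (x) x 30 (y) x 20 high, loose on the bench; may be absent. Origin: centre of the underside
- relay2: another relay of the same size; may be absent. Origin: centre of the underside
- heatsink1: dead finned heat sink, bare aluminium, 24 (x) x 32 (y) x 24 high, loose on the bench; may be absent. Origin: centre of the underside
- heatsink2: another heat sink of the same size; may be absent. Origin: centre of the underside
- heatsink3: another heat sink of the same size; may be absent. Origin: centre of the underside
- solder_spool: bystander: spool of solder standing on end, 56 diameter x 38 high. Origin: centre of the underside
- hard_drive: bystander: hard disk drive lying flat, 147 x 102 x 26 high. Origin: centre of the underside
- multimeter: bystander: red hand multimeter lying flat, 150 (x) x 75 (y) x 45 high. Origin: centre of the underside
There are look-alikes about, which are no part of the job. Leave any green look-alike of the pan_heatsink alone.

How it is judged:
By the outcome, as a careful person would: the job done as asked, in the order asked, and still so for the second after the job is handed in, with the robot touching nothing.
Of transformer1, transformer2, relay1, relay2, heatsink1, heatsink2, heatsink3 only 5 to 7 are there at a start; the rules pass over those that are not, and their reading is None.
At some moment in a run one of transformer1, transformer2, relay1, relay2, heatsink1, heatsink2, heatsink3 may be knocked a few centimetres aside while the robot is not near it.
It also fails if it takes over 208 s, if anything falls off the work surface, if the arm or the gripper's body presses on something with over 40 N, if the wrist force passes 120 N, or if a joint passes its speed limit or range.

### The arm

A 6-joint arm with a two-finger parallel gripper is mounted at the origin on the work surface. World frame = base frame: x ahead of the robot, y to its left, z up, the work surface at z = 0. Lengths are in m, angles in rad, forces in N, time in s.
With the tool pointing down it reaches from about 0.425 to 1.125 m from the base axis. Payload 14.9 kg.
Tool frame: the origin (TCP) lies between the finger pads, 19 mm behind the fingertips; this is the grasp point; z points along the fingers, y is the line along which they close (so a half turn about z gives the same grasp; the last joint's range is limited). The gripper opens to 91 mm and grips with 3 to 60 N. Pads are 32 mm wide; open, the fingers measure 118 mm over their backs; the gripper's body (76 mm by 178 mm) begins 60 mm behind the grasp point.
Start: joints at [1.138, 0.379, 1.734, -0, 1.028, -0.033], TCP at [0.272, 0.645, 0.233] pointing down, gripper open.
Joint ranges: [-2.77, 2.77], [-0.74, 2.19], [0, 2.66], [-1.06, 4.2], [0.31, 2.87], [-3.08, 3.08]. Speed limits (rad/s): [1.89, 1.89, 2.39, 3.14, 3.14, 3.14].

### API

Orientations are given as a rotation vector (axis times angle).
In Python, from workcell import bot, read_camera gives the robot as it stands.
- The arm moves only by the tool play_rows, never from a script. Its argument "increments" is a list of rows, each a list of 3 entries, a list of its own where there are three numbers: the shift along the tool's x, y, z scaled (see below), then the turn, a rotation vector about the tool's x, y, z scaled (see below), then the opening, from 0 (shut) to 1 (fully open). In form: [[[dx, dy, dz], [rx, ry, rz], claw], ...]. A call has 1 to 12 rows; each row is the pose to reach, as a shift and turn from the pose commanded when the call began, along the tool's axes at that moment; what a row does not reach only later rows make up. The controller multiplies each number of a shift by 80 mm and each number of a turn by 30 degrees. A row lasts 1/8 s, in which the tool goes at most 62.5 mm and 10.7 degrees, less where a joint would pass 70% of its speed; a pose out of reach is approached as far as the arm can. A call with a number of a shift or a turn outside -1 to 1 is refused whole. A call with a gripper value outside its range is refused whole. The fingers move at their own pace and stop on an object; "squeeze" is the grip in N (left out, the last holds). Time passes only in rows, so rows that repeat a pose let the fingers close. It gives the time, the measured TCP pose, the force, the opening and the grip force at its end, in the units of the state.
- bot.read_state(): the state, without advancing time (a new reading comes with each control period).
- read_camera(name): name is "scene" or "side" or "wrist"; returns a dict with "frame" (420x560x3 uint8, red, green, blue), "fx", "fy", "cx", "cy" (pixels), "R" (3x3) and "t" (3): a world point X has camera coordinates R X + t. Camera axes: x right, y down, z forward; pixel columns grow to the right and rows downward; lengths in m; the calibration is good to about 2 mm. A picture is of the moment at which its call begins. There is no depth.
- bot.job_done(): hands the job in; it is judged then, once.
The state is a dict: "time": time; "qpos": joint angles; "qd": joint speeds; "effort": joint torques, N m; "tcp_pos": TCP position; "tcp_rot": TCP orientation; "wrist_force": force on the tool from outside, world axes, zero at the start; "wrist_torque": the same for the moment, N m; "width": finger opening in m; "gripper_force": force on a finger pad.
Only numpy, scipy, OpenCV 4.12 (cv2) and the standard library are available. Lean on these libraries where they do the work, as an engineer would, in place of code of your own. Each camera call takes 0.05 s, during which the arm holds its last target. There are 200 camera calls.

## Working session

There is one attempt and no reset: what is moved stays moved. The work goes in short steps, Python scripts to look and compute and a tool call to move; the robot and the scene stay as the last step left them, time stands still between calls to the robot, and variables do not carry over. Pictures are saved under pics/ and viewed, at most 14 in all, crops included, and the job is handed in when it is done.

Besides the shell and the picture viewer there is one more tool, called after "Call:" by a JSON object that holds its "api" and its "payload", one argument or row to a line. play_rows: Moves the arm, as the interface text tells. Its arguments: {"type":"object","properties":{"increments":{"type":"array","items":{"type":"array"}},"squeeze":{"type":"number"}},"required":["increments"]}

```bash
ls; mkdir -p pics
python3 - <<'E'
from workcell import bot, read_camera
import cv2,pickle
s=bot.read_state();print({k:s[k] for k in('time','tcp_pos','tcp_rot','width')})
d={}
for n in("scene","side","wrist"):
    c=read_camera(n);d[n]=c;cv2.imwrite(f"pics/{n}0.png",cv2.cvtColor(c["frame"],cv2.COLOR_RGB2BGR))
    print(n,c["fx"],c["cx"],c["cy"],(-c["R"].T@c["t"]).round(3),c["R"].round(2).tolist())
pickle.dump(d,open("d0.pkl","wb"))
E
```

```text
pics
{'time': 0.0, 'tcp_pos': array([0.27231352, 0.64442868, 0.23205008]), 'tcp_rot': array([-6.23800297e-01, -3.07878896e+00,  1.77819253e-03]), 'width': 0.09112534269140854}
scene 459.2151572585674 273.01796923441685 208.30514236014147 [1.341 0.519 0.781] [[-0.59, 0.81, 0.02], [0.48, 0.36, -0.8], [-0.65, -0.46, -0.6]]
side 486.6163507882511 282.33775569522817 204.863112749515 [-0.098 -0.683  0.852] [[0.72, -0.69, 0.02], [-0.41, -0.45, -0.79], [0.55, 0.57, -0.61]]
wrist 292.61710621804764 282.0969897530549 212.62300589275745 [0.208 0.673 0.384] [[0.39, 0.92, -0.0], [0.89, -0.38, 0.25], [0.23, -0.1, -0.97]]
```

View pics/scene0.png

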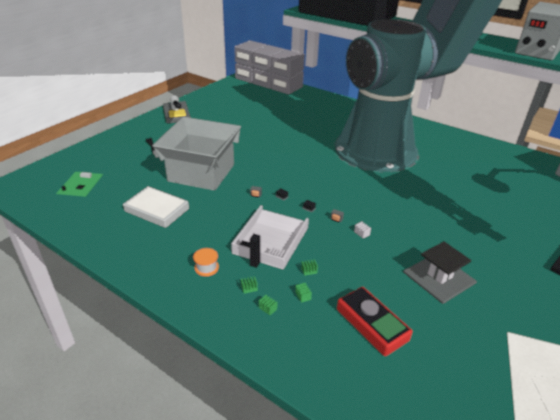

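View pics/side0.png

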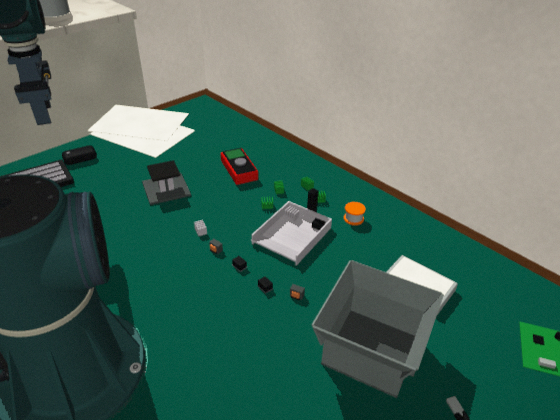

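Both views show 5 loose parts in a row (scene px: transformer 255,192; relays 282,194 and 310,205; transformer 337,216; heatsink 362,230). There are four green look-alikes, the pan with its post at (255,250), the hopper at (200,150) and the rest at (445,260).

```bash
cat > h.py <<'E'
import numpy as np,cv2
from workcell import bot, read_camera
from scipy.spatial.transform import Rotation as Ro
def ray(c,p):
    d=c["R"].T@np.array([(p[0]-c["cx"])/c["fx"],(p[1]-c["cy"])/c["fy"],1.]);return -c["R"].T@c["t"],d/np.linalg.norm(d)
def onz(c,p,z):
    o,d=ray(c,p);return o+d*(z-o[2])/d[2]
def tri(c1,p1,c2,p2):
    A=np.zeros((3,3));b=np.zeros(3);L=[]
    for c,p in((c1,p1),(c2,p2)):
        o,d=ray(c,p);M=np.eye(3)-np.outer(d,d);A+=M;b+=M@o;L.append((o,M))
    X=np.linalg.solve(A,b);return X,max(np.linalg.norm(M@(X-o)) for o,M in L)
def proj(c,X):
    q=c["R"]@np.asarray(X)+c["t"];return np.array([c["fx"]*q[0]/q[2]+c["cx"],c["fy"]*q[1]/q[2]+c["cy"]])
def crop(c,x0,y0,x1,y1,k,name):
    im=cv2.cvtColor(c["frame"],cv2.COLOR_RGB2BGR)[y0:y1,x0:x1]
    im=cv2.resize(im,None,fx=k,fy=k,interpolation=cv2.INTER_CUBIC)
    for x in range((x0//20+1)*20,x1,20):
        cv2.putText(im,str(x),(int((x-x0)*k)-8,9),0,.33,(0,255,255),1);cv2.line(im,(int((x-x0)*k),10),(int((x-x0)*k),16),(0,255,255),1)
    for y in range((y0//20+1)*20,y1,20):
        cv2.putText(im,str(y),(0,int((y-y0)*k)+3),0,.33,(0,255,255),1);cv2.line(im,(22,int((y-y0)*k)),(28,int((y-y0)*k)),(0,255,255),1)
    return im
def blobs(c,amin=25,amax=20000):
    "non-bench blobs"
    f=c["frame"].astype(int);r,g,b=f[...,0],f[...,1],f[...,2]
    bench=(g-r>22)&(g-b>-2)&(g-b<45)&(g<130)
    m=(~bench).astype(np.uint8)
    n,l,s,ce=cv2.connectedComponentsWithStats(m)
    return [(ce[i].round(1),s[i].tolist(),f[l==i].mean(0).round().astype(int).tolist(),l==i) for i in range(1,n) if amin<=s[i][4]<=amax]
E
python3 - <<'E'
from h import *;import pickle
d=pickle.load(open("d0.pkl","rb"))
a=crop(d["scene"],145,110,485,340,2.35,'');b=crop(d["side"],130,140,460,400,2.3,'')
cv2.imwrite("pics/a.png",a);cv2.imwrite("pics/b.png",b)
for n in("scene","side"):
    print(n)
    for ce,s,col,_ in blobs(d[n]):print(ce,s,col,onz(d[n],ce,.012).round(3))
E
```

```text
scene
[488.    4.4] [483, 0, 13, 11, 41] [58, 85, 88] [-2.376 -0.271  0.012]
[526.8  25.4] [474, 0, 86, 60, 3519] [113, 111, 106] [-1.972  0.072  0.012]
[466.8  41.4] [463, 36, 9, 11, 25] [58, 87, 89] [-1.404 -0.121  0.012]
[419.   44.6] [416, 39, 7, 13, 34] [47, 69, 70] [-1.178 -0.31   0.012]
[399.4 147.3] [395, 128, 8, 36, 126] [45, 66, 67] [-0.044  0.068  0.012]
[389.4 164.9] [385, 162, 10, 7, 56] [117, 129, 129] [0.085 0.09  0.012]
[557.7 170.7] [555, 164, 5, 12, 37] [73, 83, 81] [-0.212  0.536  0.012]
[ 79.8 183.5] [56, 172, 47, 25, 690] [77, 152, 100] [ 0.749 -0.603  0.012]
[156.1 206. ] [123, 186, 66, 42, 1658] [201, 202, 197] [ 0.69  -0.339  0.012]
[255.2 191.5] [250, 187, 11, 10, 101] [130, 110, 94] [ 0.466 -0.163  0.012]
[281.6 193.8] [276, 189, 12, 11, 90] [39, 44, 45] [ 0.429 -0.094  0.012]
[308.8 205.7] [303, 201, 12, 11, 96] [39, 44, 45] [0.43  0.001 0.012]
[269.  238.1] [231, 205, 78, 65, 3137] [164, 162, 165] [ 0.611 -0.006  0.012]
[336.5 215.6] [331, 210, 12, 12, 119] [122, 105, 90] [0.423 0.086 0.012]
[362.3 229.4] [354, 221, 18, 17, 210] [157, 160, 161] [0.434 0.17
[... 1424 characters left out ...]
6, 15, 16, 149] [24, 27, 27] [ 0.425 -0.004  0.012]
[ 13.4 264.3] [8, 259, 14, 12, 37] [28, 49, 48] [0.024 0.36  0.012]
[264.8 284.7] [258, 277, 15, 17, 167] [23, 26, 26] [ 0.424 -0.098  0.012]
[296.6 292.2] [290, 285, 15, 15, 174] [79, 65, 52] [ 0.463 -0.164  0.012]
[ 26.6 294.8] [22, 291, 9, 11, 25] [28, 49, 49] [0.009 0.242 0.012]
[539.9 347.9] [519, 321, 41, 55, 1700] [31, 130, 57] [ 0.726 -0.614  0.012]
[ 14.8 389.5] [0, 342, 45, 78, 1358] [21, 38, 37] [-0.098  0.022  0.012]
[ 76.7 391.5] [72, 388, 10, 8, 26] [26, 47, 47] [-0.015 -0.061  0.012]
[456.5 408.4] [446, 396, 23, 24, 295] [63, 67, 64] [ 0.479 -0.566  0.012]
[ 57.5 417.4] [46, 415, 22, 5, 60] [24, 45, 43] [-0.063 -0.086  0.012]
```

View pics/a.png

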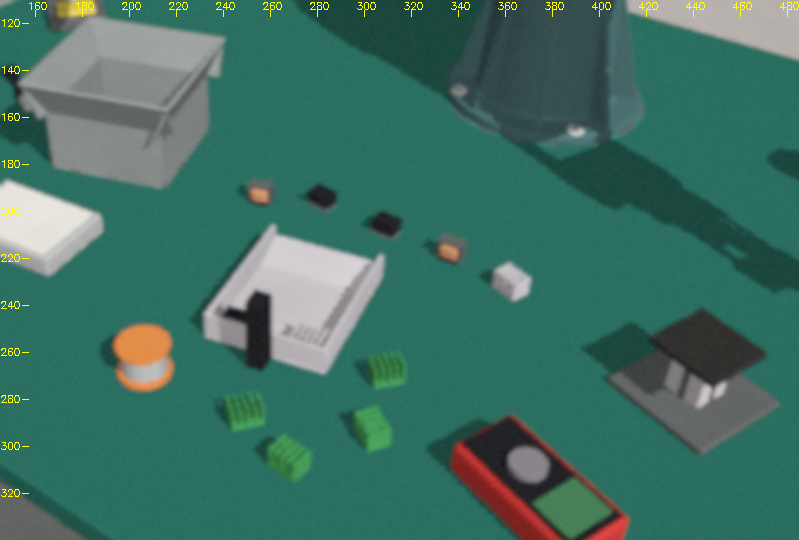

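View pics/b.png

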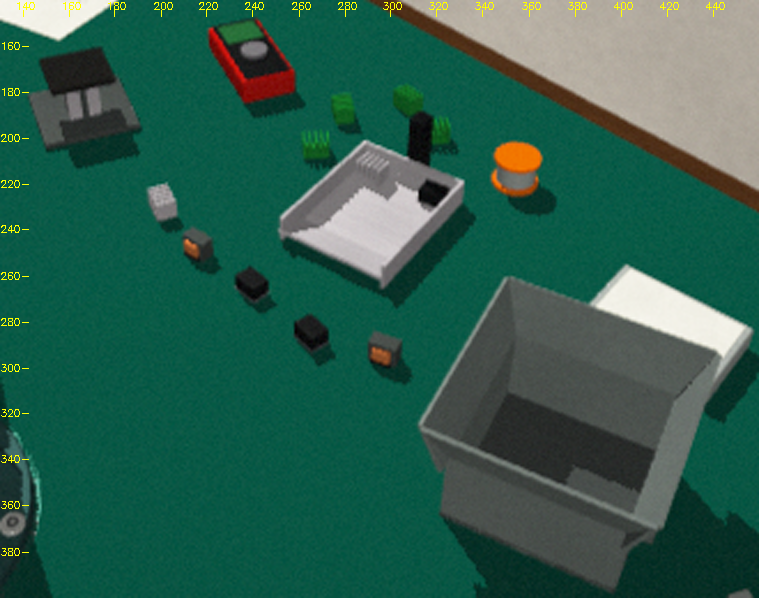

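The crops confirm five loose parts: two transformers, two relays, one heat sink. The pan's lip faces the robot. I'll pick the corners of the pan, hopper and rest.

Run:
```python
from h import *;import pickle
d=pickle.load(open("d0.pkl","rb"))
A=lambda x,y:np.array([145+x/2.35,110+y/2.35]);B=lambda x,y:np.array([130+x/2.3,140+y/2.3])
def q(c,f,P,z,n):
    X=np.array([onz(c,f(*p),z) for p in P]);e=np.diff(np.vstack([X,X[:1]]),axis=0)
    print(n,X[:,:2].round(3).tolist(),'ctr',X.mean(0).round(3)[:2],'len',np.linalg.norm(e,axis=1).round(3),'ang',np.degrees(np.arctan2(e[:,1],e[:,0])).round(1))
q(d["scene"],A,[(204,322),(327,362),(384,256),(274,227)],.032,'pan A')
q(d["side"],B,[(463,182),(365,142),(282,220),(384,272)],.032,'pan B')
q(d["side"],B,[(508,278),(720,353),(660,528),(420,425)],.131,'hop B')
q(d["scene"],A,[(17,83),(100,17),(225,39),(165,105)],.131,'hop A')
q(d["scene"],A,[(701,309),(767,353),(711,401),(650,341)],.07,'rest A')
q(d["side"],B,[(40,67),(101,47),(115,80),(55,97)],.07,'rest B')
print('post top',onz(d["scene"],A(260,295),.088).round(3),onz(d["side"],B(421,115),.088).round(3))
q(d["scene"],A,[(204,322),(327,362),(384,256),(274,227)],.032,'pan A')
```

```text
pan A [[0.712, -0.045], [0.684, 0.091], [0.504, 0.045], [0.536, -0.087]] ctr [0.609 0.001] len [0.139 0.185 0.135 0.181] ang [ 101.5 -165.5  -76.7   13.3]
pan B [[0.7, -0.056], [0.669, 0.075], [0.502, 0.035], [0.527, -0.1]] ctr [ 0.6   -0.012] len [0.135 0.172 0.137 0.179] ang [ 103.3 -166.4  -79.4   14.3]
hop B [[0.53, -0.253], [0.595, -0.437], [0.411, -0.5], [0.349, -0.314]] ctr [ 0.471 -0.376] len [0.194 0.194 0.196 0.192] ang [ -70.7 -161.   108.5   18.6]
hop A [[0.596, -0.434], [0.403, -0.483], [0.35, -0.308], [0.527, -0.256]] ctr [ 0.469 -0.37 ] len [0.199 0.183 0.184 0.191] ang [-165.8  106.9   16.4  -68.5]
rest A [[0.426, 0.372], [0.452, 0.446], [0.548, 0.424], [0.504, 0.348]] ctr [0.482 0.397] len [0.078 0.099 0.088 0.081] ang [  71.1  -12.8 -120.3  163. ]
rest B [[0.44, 0.425], [0.522, 0.413], [0.493, 0.338], [0.418, 0.356]] ctr [0.468 0.383] len [0.083 0.081 0.076 0.072] ang [  -7.9 -111.4  166.6   72.9]
post top [0.694 0.015 0.088] [0.702 0.017 0.088]
pan A [[0.712, -0.045], [0.684, 0.091], [0.504, 0.045], [0.536, -0.087]] ctr [0.609 0.001] len [0.139 0.185 0.135 0.181] ang [ 101.5 -165.5  -76.7   13.3]
```

Call:
{"api": "play_rows", "payload": {
  "increments": [
    [[-0.9,-0.85,-0.3],[0,0,0.4],1],
    [[-0.9,-0.85,-0.3],[0,0,0.7],1],
    [[-0.9,-0.85,-0.3],[0,0,1],1],
    [[-0.9,-0.85,-0.3],[0,0,1],1]
  ]
}}

```text
time: 0.65
tcp_pos: [0.3125, 0.5539, 0.2568]
tcp_rot: [-1.399, -2.813, -0.0]
wrist_force: [0.3, 0.2, -0.4]
width: 0.0913
gripper_force: 0.0
```

Call:
{"api": "play_rows", "payload": {
  "increments": [
    [[-0.5,0,0],[0,0,0.4],1],
    [[-1,0,0],[0,0,0.7],1],
    [[-1,0,0],[0,0,1],1]
  ]
}}

```text
time: 1.02
tcp_pos: [0.3615, 0.489, 0.2564]
tcp_rot: [2.083, 2.352, -0.001]
wrist_force: [-0.5, 0.4, 0.4]
width: 0.0912
gripper_force: 0.0
```

Call:
{"api": "play_rows", "payload": {
  "increments": [
    [[-0.6,0.6,0],[0,0,0.23],1],
    [[-1,1,0],[0,0,0.23],1]
  ]
}}

```text
time: 1.27
tcp_pos: [0.4507, 0.4203, 0.2565]
tcp_rot: [2.213, 2.23, -0.0]
wrist_force: [0.4, 0.5, 0.2]
width: 0.0911
gripper_force: 0.0
```

Call:
{"api": "play_rows", "payload": {
  "increments": [
    [[-0.6,0.3,0],[0,0,0],1],
    [[-1,0.6,0],[0,0,0],1]
  ]
}}

```text
time: 1.52
tcp_pos: [0.4987, 0.3396, 0.2563]
tcp_rot: [-2.213, -2.23, 0.001]
wrist_force: [0.7, -0.3, -0.8]
width: 0.0913
gripper_force: 0.0
```

Call:
{"api": "play_rows", "payload": {
  "increments": [
    [[-0.6,0,0],[0,0,0],1],
    [[-1,0,0],[0,0,0],1]
  ]
}}

```text
time: 1.78
tcp_pos: [0.4983, 0.2596, 0.2563]
tcp_rot: [-2.213, -2.23, 0.001]
wrist_force: [0.0, 0.2, 0.8]
width: 0.0909
gripper_force: 0.0
```

Call:
{"api": "play_rows", "payload": {
  "increments": [
    [[-0.6,0,0],[0,0,0],1],
    [[-1,0,0],[0,0,0],1]
  ]
}}

```text
time: 2.02
tcp_pos: [0.4984, 0.1798, 0.2565]
tcp_rot: [-2.212, -2.23, 0.001]
wrist_force: [-0.1, 0.3, -0.5]
width: 0.0915
gripper_force: 0.0
```

Call:
{"api": "play_rows", "payload": {
  "increments": [
    [[-0.6,0,0],[0,0,0],1],
    [[-1,0,0],[0,0,0],1]
  ]
}}

```text
time: 2.28
tcp_pos: [0.4988, 0.0998, 0.2565]
tcp_rot: [-2.213, -2.23, 0.001]
wrist_force: [0.5, 0.6, 1.7]
width: 0.0913
gripper_force: 0.0
```

Call:
{"api": "play_rows", "payload": {
  "increments": [
    [[-0.6,0,0],[0,0,0],1],
    [[-0.9,0,0],[0,0,0],1],
    [[-0.9,0,0],[0,0,0],1],
    [[-0.9,0,0],[0,0,0],1]
  ]
}}

```text
time: 2.78
tcp_pos: [0.4992, 0.0297, 0.2566]
tcp_rot: [-2.215, -2.227, 0.0]
wrist_force: [-0.3, 0.8, -1.1]
width: 0.091
gripper_force: 0.0
```

Run:
```python
from h import *
s=bot.read_state();print(s["qpos"],s["tcp_pos"])
print(Ro.from_rotvec(s["tcp_rot"]).as_matrix().round(3).tolist())
c=read_camera("wrist")
im=crop(c,0,0,560,420,1.4,'');cv2.imwrite("pics/w1.png",im)
for ce,st,col,m in blobs(c):
    if st[4]>6000:continue
    p=np.argwhere(m)[:,::-1]
    G=np.array([onz(c,x,.022)[:2] for x in p],np.float32)
    (a,b),(w,h),t=cv2.minAreaRect(G*1000);print(ce,st[4],col,(round(a),round(b)),(round(w),round(h)),round(t))
```

```text
[1.27224932e-02 2.65166826e-02 2.11722632e+00 1.75095219e-04
 9.98141422e-01 7.06002228e-03] [0.49921157 0.02969023 0.25657513]
[[-0.006, 1.0, -0.0], [1.0, 0.006, 0.0], [0.0, -0.0, -1.0]]
```

View pics/w1.png

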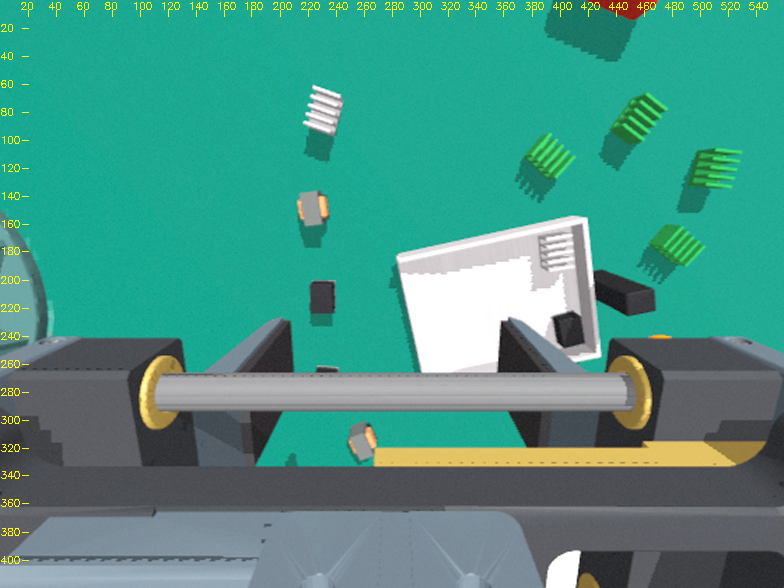

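```bash
cat >> h.py <<'E'
def parts(c,ymax=275):
    hsv=cv2.cvtColor(c["frame"],cv2.COLOR_RGB2HSV).astype(int);H,S,V=hsv[...,0],hsv[...,1],hsv[...,2]
    m=(~((H>70)&(H<100)&(S>100))).astype(np.uint8);m[ymax:]=0
    n,l,s,ce=cv2.connectedComponentsWithStats(m,connectivity=4)
    for i in range(1,n):
        if 60<s[i][4]<2500:
            p=np.argwhere(l==i)[:,::-1]
            G=np.array([onz(c,x,.022)[:2] for x in p],np.float32)
            (a,b),(w,h),t=cv2.minAreaRect(G*1000)
            if h>w:w,h,t=h,w,t+90
            print(ce[i].round(),s[i][4],c["frame"][l==i].mean(0).round(),'ctr',(round(a),round(b)),'long',round(w),round(h),'ang',round((t+90)%180-90))
E
python3 - <<'E'
from h import *
c=read_camera("wrist");parts(c,420)
f=lambda x,y:onz(c,(x,y),.032).round(4)[:2].tolist()
print(f(399/1.4,256/1.4),f(586/1.4,217/1.4),f(600/1.4,356/1.4))
print('pan relay',onz(c,(568/1.4,327/1.4),.024).round(3),'hs',onz(c,(556/1.4,250/1.4),.028).round(3))
print('post top edge',onz(c,(640/1.4,301/1.4),.088),onz(c,(655/1.4,289/1.4),.088))
E
```

```text
[447.   5.] 448 [143.  40.  31.] ctr (684, 248) long 60 14 ang 0
[231.  79.] 678 [202. 202. 203.] ctr (436, 169) long 34 29 ang 72
[455.  85.] 769 [ 44. 146.  72.] ctr (711, 164) long 40 30 ang 57
[391. 112.] 582 [ 54. 174.  88.] ctr (636, 132) long 35 28 ang -40
[507. 120.] 606 [ 45. 155.  77.] ctr (785, 123) long 38 32 ang -4
[223. 149.] 472 [168. 159. 141.] ctr (423, 86) long 30 28 ang -83
[482. 175.] 652 [ 46. 163.  80.] ctr (764, 55) long 43 29 ang -36
[230. 212.] 409 [65. 67. 70.] ctr (429, 2) long 33 23 ang 88
[0.5028, 0.0438] [0.6713, 0.0803] [0.7015, -0.054]
pan relay [ 0.67  -0.027  0.024] hs [0.649 0.05  0.028]
post top edge [0.69746001 0.0168694  0.088     ] [0.70795144 0.02689997 0.088     ]
```

Call:
{"api": "play_rows", "payload": {
  "increments": [
    [[0.45,-0.2,0.5],[0,0,0],1],
    [[0.87,-0.4,1],[0,0,0],1]
  ]
}}

```text
time: 3.12
tcp_pos: [0.4668, 0.1, 0.1762]
tcp_rot: [2.216, 2.226, 0.002]
wrist_force: [0.5, -0.2, -1.0]
width: 0.0911
gripper_force: 0.0
```

Call:
{"api": "play_rows", "payload": {
  "increments": [
    [[0.45,-0.2,0.5],[0,0,0.3],1],
    [[0.87,-0.394,1],[0,0,0.6],1],
    [[0.87,-0.394,1],[0,0,0.6],1]
  ]
}}

```text
time: 3.5
tcp_pos: [0.4325, 0.1695, 0.0943]
tcp_rot: [-2.535, -1.853, 0.007]
wrist_force: [0.2, -0.6, 1.2]
width: 0.0914
gripper_force: 0.0
```

Call:
{"api": "play_rows", "payload": {
  "squeeze": 20,
  "increments": [
    [[0,0,0.5],[0,0,0],1],
    [[0,0,0.93],[0,0,0],1],
    [[0,0,0.93],[0,0,0],1],
    [[0,0,0.93],[0,0,0],0],
    [[0,0,0.93],[0,0,0],0],
    [[0,0,0.93],[0,0,0],0],
    [[0,0,0.93],[0,0,0],0],
    [[0,0,0.93],[0,0,0],0]
  ]
}}

```text
time: 4.5
tcp_pos: [0.4352, 0.168, 0.0225]
tcp_rot: [2.538, 1.851, 0.0]
wrist_force: [0.2, -0.5, 0.4]
width: 0.044
gripper_force: 0.0
```

Call:
{"api": "play_rows", "payload": {
  "increments": [
    [[0,0,0],[0,0,0],0],
    [[0,0,0],[0,0,0],0],
    [[0,0,0],[0,0,0],0],
    [[0,0,0],[0,0,0],0],
    [[0,0,0],[0,0,0],0]
  ]
}}

```text
time: 5.12
tcp_pos: [0.4352, 0.168, 0.0223]
tcp_rot: [-2.538, -1.851, 0.0]
wrist_force: [0.1, 0.1, -0.3]
width: 0.0239
gripper_force: 20.0
```

Call:
{"api": "play_rows", "payload": {
  "increments": [
    [[0,0,-0.5],[0,0,0],0],
    [[0,0,-1],[0,0,-0.3],0],
    [[0,0,-1],[0,0,-0.6],0]
  ]
}}

```text
time: 5.5
tcp_pos: [0.4368, 0.1685, 0.105]
tcp_rot: [2.21, 2.229, 0.007]
wrist_force: [-0.3, 0.8, -0.8]
width: 0.024
gripper_force: 20.0
```

Call:
{"api": "play_rows", "payload": {
  "increments": [
    [[-0.5,0.4,0],[0,0,0],0],
    [[-0.983,0.806,0],[0,0,0],0]
  ]
}}

```text
time: 5.75
tcp_pos: [0.5006, 0.0888, 0.1026]
tcp_rot: [2.216, 2.226, 0.001]
wrist_force: [1.7, 1.4, 0.4]
width: 0.0238
gripper_force: 20.0
```

Call:
{"api": "play_rows", "payload": {
  "increments": [
    [[-0.5,0.4,0],[0,0,-0.2],0],
    [[-0.983,0.806,0],[0,0,-0.42],0],
    [[-0.983,0.806,0],[0,0,-0.42],0]
  ]
}}

```text
time: 6.12
tcp_pos: [0.5666, 0.0089, 0.1025]
tcp_rot: [1.961, 2.453, 0.001]
wrist_force: [-0.6, -0.3, -1.0]
width: 0.0234
gripper_force: 20.0
```

Call:
{"api": "play_rows", "payload": {
  "increments": [
    [[0,0,0.5],[0,0,0],0],
    [[0,0,0.85],[0,0,0],0],
    [[0,0,0.92],[0,0,0],0],
    [[0,0,0.92],[0,0,0],0],
    [[0,0,0.92],[0,0,0],0.39],
    [[0,0,0.92],[0,0,0],0.39],
    [[0,0,0.92],[0,0,0],0.39]
  ]
}}

```text
time: 7.0
tcp_pos: [0.5649, 0.0111, 0.0293]
tcp_rot: [1.96, 2.455, 0.001]
wrist_force: [0.1, -0.1, 0.2]
width: 0.0352
gripper_force: 0.0
```

Call:
{"api": "play_rows", "payload": {
  "increments": [
    [[0,0,-0.4],[0,0,0],0.39],
    [[0,0,0],[0,0,0.2],0.39],
    [[0,0,0],[0,0,0.42],0.6],
    [[0,0,0],[0,0,0.42],0.6]
  ]
}}

```text
time: 7.5
tcp_pos: [0.565, 0.0111, 0.0289]
tcp_rot: [2.217, 2.226, 0.001]
wrist_force: [2.9, 0.6, 2.7]
width: 0.0525
gripper_force: 1.4
```

I went back down by mistake there (shifts are relative to the start of the call). I'll lift now and check the pan.

Call:
{"api": "play_rows", "payload": {
  "increments": [
    [[0,0,-0.5],[0,0,0],0.6],
    [[0,0,-0.92],[0,0,0],0.6]
  ]
}}

```text
time: 7.75
tcp_pos: [0.5646, 0.0111, 0.1036]
tcp_rot: [-2.214, -2.229, 0.0]
wrist_force: [0.5, 0.1, 0.8]
width: 0.0545
gripper_force: 0.0
```

Call:
{"api": "play_rows", "payload": {
  "increments": [
    [[0.3,-0.5,0],[0,0,0],0.6],
    [[0.472,-0.89,0],[0,0,0],0.6],
    [[0.472,-0.89,0],[0,0,0],0.6]
  ]
}}

```text
time: 8.12
tcp_pos: [0.4915, 0.0492, 0.1025]
tcp_rot: [-2.213, -2.229, 0.001]
wrist_force: [-0.2, 0.0, 0.3]
width: 0.0545
gripper_force: 0.0
```

Run:
```python
from h import *
c=read_camera("side");d=read_camera("wrist");parts(d,230);print(bot.read_state()["tcp_pos"])
cv2.imwrite("pics/c.png",np.hstack([crop(c,180,160,380,320,2,''),cv2.resize(cv2.cvtColor(d["frame"],4),(400,300)) [:, :]]) if 0 else np.vstack([crop(c,180,150,380,310,2.8,'')]))
```

```text
[551.  86.] 596 [ 40. 130.  64.] ctr (688, 158) long 31 17 ang -76
[468. 121.] 1989 [ 52. 170.  85.] ctr (634, 133) long 39 32 ang -40
[196. 179.] 1273 [169. 160. 142.] ctr (424, 87) long 31 29 ang -83
[0.49409426 0.04864566 0.10287052]
```

View pics/c.png

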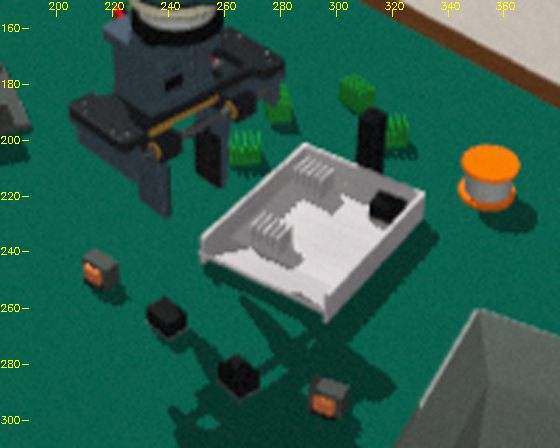

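The heat sink is in the pan, front left, and the pan hasn't moved. Next is transformer B.

Call:
{"api": "play_rows", "payload": {
  "increments": [
    [[0.3,-0.5,0],[0,0,-0.23],0.6],
    [[0.475,-0.88,0],[0,0,-0.23],0.6],
    [[0.475,-0.88,0],[0,0,-0.23],0.6]
  ]
}}

```text
time: 8.6
tcp_pos: [0.4221, 0.0867, 0.1023]
tcp_rot: [-2.077, -2.356, 0.001]
wrist_force: [0.6, -0.4, -0.8]
width: 0.0546
gripper_force: 0.0
```

Call:
{"api": "play_rows", "payload": {
  "increments": [
    [[0,0,0.5],[0,0,0],0.6],
    [[0,0,1],[0,0,0],0.6],
    [[0,0,1],[0,0,0],0.6],
    [[0,0,1],[0,0,0],0],
    [[0,0,1],[0,0,0],0],
    [[0,0,1],[0,0,0],0],
    [[0,0,1],[0,0,0],0],
    [[0,0,1],[0,0,0],0],
    [[0,0,1],[0,0,0],0]
  ]
}}

```text
time: 9.72
tcp_pos: [0.4232, 0.0864, 0.0226]
tcp_rot: [2.079, 2.354, 0.001]
wrist_force: [-0.5, -1.1, 5.7]
width: 0.0261
gripper_force: 20.0
```

Call:
{"api": "play_rows", "payload": {
  "increments": [
    [[0,0,-0.5],[0,0,0.23],0],
    [[0,0,-1],[0,0,0.23],0],
    [[0,0,-1],[0,0,0.23],0]
  ]
}}

```text
time: 10.1
tcp_pos: [0.4243, 0.0867, 0.1046]
tcp_rot: [2.216, 2.223, 0.006]
wrist_force: [-0.9, -0.0, -0.4]
width: 0.0258
gripper_force: 20.0
```

Call:
{"api": "play_rows", "payload": {
  "increments": [
    [[-0.3,0.45,0],[0,0,0],0],
    [[-0.543,0.832,0],[0,0,0],0]
  ]
}}

```text
time: 10.35
tcp_pos: [0.49, 0.0426, 0.1017]
tcp_rot: [-2.217, -2.225, 0.001]
wrist_force: [-0.4, -0.1, -0.5]
width: 0.0258
gripper_force: 20.0
```

Call:
{"api": "play_rows", "payload": {
  "increments": [
    [[-0.3,0.45,0],[0,0,0],0],
    [[-0.543,0.832,0],[0,0,0],0]
  ]
}}

```text
time: 10.6
tcp_pos: [0.5569, -0.0009, 0.1012]
tcp_rot: [-2.217, -2.224, 0.001]
wrist_force: [-1.0, 0.3, -0.7]
width: 0.0261
gripper_force: 20.0
```

Call:
{"api": "play_rows", "payload": {
  "increments": [
    [[-0.3,0.45,0],[0,0,-0.2],0],
    [[-0.543,0.832,0],[0,0,-0.42],0],
    [[-0.543,0.832,0],[0,0,-0.42],0]
  ]
}}

```text
time: 10.98
tcp_pos: [0.624, -0.0443, 0.1011]
tcp_rot: [-1.96, -2.455, 0.0]
wrist_force: [-0.7, 0.1, -0.6]
width: 0.0259
gripper_force: 20.0
```

Call:
{"api": "play_rows", "payload": {
  "increments": [
    [[0,0,0.5],[0,0,0],0],
    [[0,0,0.85],[0,0,0],0],
    [[0,0,0.92],[0,0,0],0],
    [[0,0,0.92],[0,0,0],0],
    [[0,0,0.92],[0,0,0],0.39],
    [[0,0,0.92],[0,0,0],0.39],
    [[0,0,0.92],[0,0,0],0.39]
  ]
}}

```text
time: 11.85
tcp_pos: [0.6226, -0.0431, 0.0286]
tcp_rot: [-1.96, -2.455, 0.0]
wrist_force: [0.3, 0.1, 0.8]
width: 0.0354
gripper_force: 0.0
```

Call:
{"api": "play_rows", "payload": {
  "increments": [
    [[0,0,-0.5],[0,0,0],0.39],
    [[0,0,-0.92],[0,0,0],0.39],
    [[0,0,-0.92],[0,0,0.2],0.6],
    [[0,0,-0.92],[0,0,0.42],0.6]
  ]
}}

```text
time: 12.35
tcp_pos: [0.623, -0.0432, 0.1029]
tcp_rot: [2.221, 2.221, 0.001]
wrist_force: [-0.3, 0.2, 0.9]
width: 0.0529
gripper_force: 0.0
```

Call:
{"api": "play_rows", "payload": {
  "increments": [
    [[0.1,-0.45,0],[0,0,0],0.6],
    [[0.183,-0.813,0],[0,0,0],0.6]
  ]
}}

```text
time: 12.6
tcp_pos: [0.5565, -0.0286, 0.1021]
tcp_rot: [-2.218, -2.225, 0.001]
wrist_force: [-0.1, 0.1, -0.6]
width: 0.0545
gripper_force: 0.0
```

Call:
{"api": "play_rows", "payload": {
  "increments": [
    [[0.1,-0.45,0],[0,0,0],0.6],
    [[0.183,-0.813,0],[0,0,0],0.6],
    [[0.183,-0.813,0],[0,0,0],0.6]
  ]
}}

```text
time: 12.98
tcp_pos: [0.4909, -0.014, 0.1022]
tcp_rot: [-2.217, -2.225, 0.001]
wrist_force: [0.8, 0.1, 1.3]
width: 0.0546
gripper_force: 0.0
```

Run:
```python
from h import *
d=read_camera("wrist");parts(d,230);print(bot.read_state()["tcp_pos"])
d=read_camera("side")
for ce,s,col,_ in blobs(d):
    if 80<s[4]<300: print(ce,s[4],col,onz(d,ce,.011).round(3))
```

```text
[485.  32.] 2442 [ 34. 128.  59.] ctr (634, 130) long 37 36 ang 50
[207. 207.] 1174 [44. 45. 47.] ctr (430, 1) long 32 25 ang -90
[ 0.49247282 -0.01430209  0.10252268]
[239.  263.6] 144 [27, 29, 29] [ 0.425 -0.003  0.011]
[264.8 284.7] 164 [21, 24, 24] [ 0.425 -0.097  0.011]
[296.7 291.8] 182 [71, 57, 45] [ 0.464 -0.163  0.011]
[  3.9 370.4] 250 [25, 31, 32] [-0.098  0.078  0.011]
[ 65.8 392.8] 234 [20, 37, 36] [-0.031 -0.049  0.011]
[133.8 377.5] 279 [61, 74, 72] [ 0.078 -0.106  0.011]
[456.6 408.4] 290 [69, 73, 70] [ 0.48  -0.566  0.011]
```

Call:
{"api": "play_rows", "payload": {
  "increments": [
    [[0.1,-0.45,0],[0,0,0],0.6],
    [[0.181,-0.805,0],[0,0,0],0.6],
    [[0.181,-0.805,0],[0,0,0],0.6]
  ]
}}

```text
time: 13.45
tcp_pos: [0.4276, -0.0, 0.1023]
tcp_rot: [-2.217, -2.225, 0.001]
wrist_force: [0.7, -0.3, 0.3]
width: 0.0548
gripper_force: 0.0
```

Call:
{"api": "play_rows", "payload": {
  "increments": [
    [[0,0,0.5],[0,0,0],0.6],
    [[0,0,1],[0,0,0],0.6],
    [[0,0,1],[0,0,0],0.6],
    [[0,0,1],[0,0,0],0],
    [[0,0,1],[0,0,0],0],
    [[0,0,1],[0,0,0],0],
    [[0,0,1],[0,0,0],0],
    [[0,0,1],[0,0,0],0],
    [[0,0,1],[0,0,0],0]
  ]
}}

```text
time: 14.58
tcp_pos: [0.4285, -0.0002, 0.0225]
tcp_rot: [2.217, 2.225, 0.0]
wrist_force: [0.3, -0.4, 5.4]
width: 0.0216
gripper_force: 20.0
```

Call:
{"api": "play_rows", "payload": {
  "increments": [
    [[0,0,-0.5],[0,0,0],0],
    [[0,0,-1],[0,0,0],0],
    [[0,0,-1],[0,0,0],0]
  ]
}}

```text
time: 14.95
tcp_pos: [0.4298, -0.0002, 0.1046]
tcp_rot: [2.215, 2.223, 0.005]
wrist_force: [-0.0, 0.1, -1.6]
width: 0.0222
gripper_force: 20.0
```

Call:
{"api": "play_rows", "payload": {
  "increments": [
    [[0,0.4,0],[0,0,0],0],
    [[-0.012,0.775,0],[0,0,0],0]
  ]
}}

```text
time: 15.2
tcp_pos: [0.4906, -0.0008, 0.1016]
tcp_rot: [-2.217, -2.225, 0.001]
wrist_force: [-1.0, 0.3, 0.1]
width: 0.0221
gripper_force: 20.0
```

Call:
{"api": "play_rows", "payload": {
  "increments": [
    [[0,0.4,0],[0,0,0],0],
    [[-0.012,0.775,0],[0,0,0],0]
  ]
}}

```text
time: 15.45
tcp_pos: [0.5527, -0.0016, 0.1011]
tcp_rot: [-2.217, -2.224, 0.002]
wrist_force: [-0.4, -0.3, 0.3]
width: 0.0217
gripper_force: 20.0
```

Call:
{"api": "play_rows", "payload": {
  "increments": [
    [[0,0.4,0],[0,0,-0.2],0],
    [[-0.012,0.775,0],[0,0,-0.42],0],
    [[-0.012,0.775,0],[0,0,-0.42],0]
  ]
}}

```text
time: 15.82
tcp_pos: [0.6153, -0.0024, 0.1012]
tcp_rot: [-1.959, -2.455, 0.0]
wrist_force: [-0.2, -0.3, -0.7]
width: 0.0224
gripper_force: 20.0
```

Call:
{"api": "play_rows", "payload": {
  "increments": [
    [[0,0,0.5],[0,0,0],0],
    [[0,0,0.85],[0,0,0],0],
    [[0,0,0.92],[0,0,0],0],
    [[0,0,0.92],[0,0,0],0],
    [[0,0,0.92],[0,0,0],0.39],
    [[0,0,0.92],[0,0,0],0.39],
    [[0,0,0.92],[0,0,0],0.39]
  ]
}}

```text
time: 16.7
tcp_pos: [0.6139, -0.0024, 0.0286]
tcp_rot: [-1.96, -2.454, 0.0]
wrist_force: [-0.9, 0.0, -0.4]
width: 0.0356
gripper_force: 0.0
```

Call:
{"api": "play_rows", "payload": {
  "increments": [
    [[0,0,-0.5],[0,0,0],0.39],
    [[0,0,-0.92],[0,0,0],0.39],
    [[0,0,-0.92],[0,0,0.2],0.6],
    [[0,0,-0.92],[0,0,0.42],0.6]
  ]
}}

```text
time: 17.2
tcp_pos: [0.6143, -0.0024, 0.1028]
tcp_rot: [2.222, 2.221, 0.001]
wrist_force: [0.1, 0.3, 0.1]
width: 0.0525
gripper_force: 0.0
```

Call:
{"api": "play_rows", "payload": {
  "increments": [
    [[-0.2,-0.4,0],[0,0,0],0.6],
    [[-0.39,-0.783,0],[0,0,0],0.6]
  ]
}}

```text
time: 17.45
tcp_pos: [0.5507, -0.034, 0.1021]
tcp_rot: [-2.217, -2.225, 0.0]
wrist_force: [-0.2, -0.5, -0.4]
width: 0.0547
gripper_force: 0.0
```

Call:
{"api": "play_rows", "payload": {
  "increments": [
    [[-0.2,-0.4,0],[0,0,0],0.6],
    [[-0.39,-0.783,0],[0,0,0],0.6],
    [[-0.39,-0.783,0],[0,0,0],0.6]
  ]
}}

```text
time: 17.82
tcp_pos: [0.4872, -0.0657, 0.1021]
tcp_rot: [-2.218, -2.223, 0.001]
wrist_force: [0.3, 0.9, -0.0]
width: 0.0547
gripper_force: 0.0
```

Run:
```python
from h import *
d=read_camera("wrist");parts(d,230);print(bot.read_state()["tcp_pos"])
d=read_camera("side")
for ce,s,col,_ in blobs(d):
    if 80<s[4]<300: print(ce,s[4],col,onz(d,ce,.011).round(3))
cv2.imwrite("pics/e.png",crop(d,180,150,380,310,2.8,''))
```

```text
[ 0.48878171 -0.06545376  0.10241689]
[264.8 284.7] 167 [25, 28, 28] [ 0.425 -0.097  0.011]
[296.8 291.9] 179 [85, 71, 57] [ 0.464 -0.163  0.011]
[  3.6 369. ] 223 [25, 30, 30] [-0.097  0.082  0.011]
[ 66.  393.7] 220 [19, 36, 36] [-0.032 -0.051  0.011]
[456.6 408.3] 290 [70, 74, 71] [ 0.48  -0.566  0.011]
```

View pics/e.png

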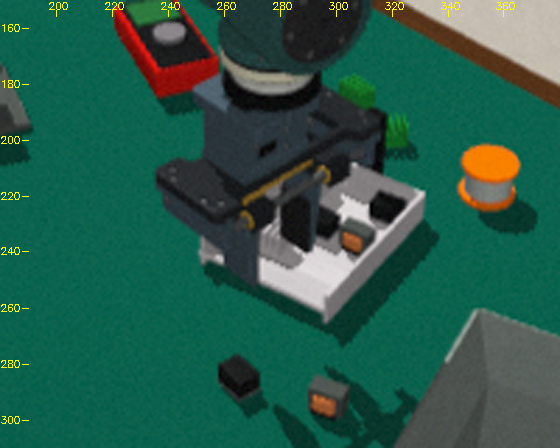

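Call:
{"api": "play_rows", "payload": {
  "increments": [
    [[-0.5,0,-0.2],[0,0,0],0.6],
    [[-0.9,0,-0.2],[0,0,0],0.6]
  ]
}}

```text
time: 18.18
tcp_pos: [0.4912, -0.1381, 0.1195]
tcp_rot: [2.215, 2.225, 0.002]
wrist_force: [0.2, -0.2, 0.2]
width: 0.0549
gripper_force: 0.0
```

Call:
{"api": "play_rows", "payload": {
  "increments": [
    [[-0.5,0,0],[0,0,0],0.6],
    [[-0.9,0,0],[0,0,0],0.6],
    [[-0.9,0,0],[0,0,0],0.6],
    [[-0.9,0,0],[0,0,0],0.6]
  ]
}}

```text
time: 18.68
tcp_pos: [0.4901, -0.2087, 0.1182]
tcp_rot: [-2.217, -2.225, -0.0]
wrist_force: [0.2, -0.6, -0.2]
width: 0.0549
gripper_force: 0.0
```

Run:
```python
from h import *
d=read_camera("wrist");parts(d,250);s=bot.read_state();print(s["tcp_pos"],s["qpos"])
```

```text
[205.  83.] 1365 [73. 75. 77.] ctr (429, -97) long 31 25 ang 86
[252. 167.] 1036 [178. 171. 153.] ctr (465, -162) long 30 27 ang -68
[224. 240.] 529 [100. 110. 117.] ctr (434, -225) long 31 22 ang 0
[340. 240.] 529 [ 97. 107. 114.] ctr (546, -224) long 31 22 ang 0
[ 41. 245.] 376 [118. 137. 146.] ctr (269, -232) long 44 9 ang 0
[523. 245.] 371 [108. 124. 133.] ctr (711, -230) long 44 9 ang 0
[148. 246.] 604 [80. 84. 89.] ctr (367, -233) long 73 7 ang 0
[416. 246.] 606 [79. 83. 88.] ctr (613, -232) long 73 7 ang 0
[ 0.49004874 -0.20849226  0.11822034] [-4.46057982e-01  2.93905331e-01  2.11629038e+00  1.25215503e-04
  7.31619895e-01 -4.50123817e-01]
```

Call:
{"api": "play_rows", "payload": {
  "increments": [
    [[0.3,-0.15,0.1],[0,0,-0.35],0.6],
    [[0.581,-0.325,0.2],[0,0,-0.73],0.6],
    [[0.581,-0.325,0.2],[0,0,-0.73],0.6],
    [[0.581,-0.325,0.2],[0,0,-0.73],0.6]
  ]
}}

```text
time: 19.23
tcp_pos: [0.4643, -0.1627, 0.1027]
tcp_rot: [1.756, 2.604, 0.0]
wrist_force: [1.0, -0.0, -0.5]
width: 0.0547
gripper_force: 0.0
```

Call:
{"api": "play_rows", "payload": {
  "increments": [
    [[0,0,0.5],[0,0,0],0.6],
    [[0,0,1],[0,0,0],0.6],
    [[0,0,1],[0,0,0],0.6],
    [[0,0,1],[0,0,0],0],
    [[0,0,1],[0,0,0],0],
    [[0,0,1],[0,0,0],0],
    [[0,0,1],[0,0,0],0],
    [[0,0,1],[0,0,0],0],
    [[0,0,1],[0,0,0],0]
  ]
}}

```text
time: 20.35
tcp_pos: [0.4638, -0.1629, 0.0227]
tcp_rot: [1.754, 2.605, 0.0]
wrist_force: [-1.7, -0.4, 6.8]
width: 0.0261
gripper_force: 20.0
```

Call:
{"api": "play_rows", "payload": {
  "increments": [
    [[0,0,-0.5],[0,0,0.3],0],
    [[0,0,-1],[0,0,0.6],0],
    [[0,0,-1],[0,0,0.73],0],
    [[0,0,-1],[0,0,0.73],0]
  ]
}}

```text
time: 20.85
tcp_pos: [0.4636, -0.1628, 0.1026]
tcp_rot: [2.217, 2.225, 0.0]
wrist_force: [0.0, 0.7, -0.7]
width: 0.0258
gripper_force: 20.0
```

Call:
{"api": "play_rows", "payload": {
  "increments": [
    [[0.4,0.35,0],[0,0,0],0],
    [[0.781,0.697,0],[0,0,0],0]
  ]
}}

```text
time: 21.1
tcp_pos: [0.5193, -0.0994, 0.1017]
tcp_rot: [-2.216, -2.226, 0.001]
wrist_force: [0.2, -0.9, -0.3]
width: 0.0259
gripper_force: 20.0
```

Call:
{"api": "play_rows", "payload": {
  "increments": [
    [[0.4,0.35,0],[0,0,-0.2],0],
    [[0.781,0.697,0],[0,0,-0.42],0],
    [[0.781,0.697,0],[0,0,-0.42],0]
  ]
}}

```text
time: 21.48
tcp_pos: [0.5758, -0.0358, 0.1017]
tcp_rot: [-1.953, -2.46, 0.0]
wrist_force: [0.1, -0.4, -0.5]
width: 0.0254
gripper_force: 20.0
```

Call:
{"api": "play_rows", "payload": {
  "increments": [
    [[0,0,0.5],[0,0,0],0],
    [[0,0,0.85],[0,0,0],0],
    [[0,0,0.92],[0,0,0],0],
    [[0,0,0.92],[0,0,0],0],
    [[0,0,0.92],[0,0,0],0.39],
    [[0,0,0.92],[0,0,0],0.39],
    [[0,0,0.92],[0,0,0],0.39]
  ]
}}

```text
time: 22.35
tcp_pos: [0.5749, -0.0375, 0.0292]
tcp_rot: [1.96, 2.455, 0.001]
wrist_force: [0.6, -0.7, 0.0]
width: 0.0358
gripper_force: 0.0
```

Call:
{"api": "play_rows", "payload": {
  "increments": [
    [[0,0,-0.5],[0,0,0],0.39],
    [[0,0,-0.92],[0,0,0],0.39],
    [[0,0,-0.92],[0,0,0.2],0.6],
    [[0,0,-0.92],[0,0,0.42],0.6]
  ]
}}

```text
time: 22.85
tcp_pos: [0.5749, -0.0375, 0.1032]
tcp_rot: [2.221, 2.221, 0.001]
wrist_force: [0.2, 0.2, 0.8]
width: 0.0524
gripper_force: 0.0
```

Call:
{"api": "play_rows", "payload": {
  "increments": [
    [[-0.2,-0.5,0],[0,0,0],0.6],
    [[-0.375,-0.925,0],[0,0,0],0.6]
  ]
}}

```text
time: 23.1
tcp_pos: [0.4996, -0.0679, 0.1023]
tcp_rot: [-2.217, -2.226, 0.0]
wrist_force: [0.7, 0.4, 0.3]
width: 0.0549
gripper_force: 0.0
```

Run:
```python
from h import *
print(bot.read_state()["tcp_pos"])
d=read_camera("side")
for ce,s,col,_ in blobs(d):
    if 80<s[4]<300: print(ce,s[4],col,onz(d,ce,.011).round(3))
```

```text
[ 0.49958259 -0.06791631  0.10233538]
[264.8 284.6] 165 [25, 28, 28] [ 0.425 -0.097  0.011]
[  3.6 368.8] 224 [25, 30, 30] [-0.097  0.082  0.011]
[ 67.4 394.9] 254 [21, 38, 37] [-0.031 -0.055  0.011]
[134.5 375.8] 264 [63, 76, 74] [ 0.081 -0.104  0.011]
[  6.9 401. ] 123 [26, 47, 46] [-0.117  0.009  0.011]
[456.6 408.4] 289 [70, 74, 71] [ 0.48  -0.566  0.011]
```

Call:
{"api": "play_rows", "payload": {
  "increments": [
    [[-0.2,-0.5,0],[0,0,0.1],0.6],
    [[-0.364,-0.9,0],[0,0,0.1],0.6],
    [[-0.364,-0.9,0],[0,0,0.1],0.6]
  ]
}}

```text
time: 23.52
tcp_pos: [0.427, -0.0974, 0.1023]
tcp_rot: [-2.276, -2.164, 0.001]
wrist_force: [1.1, -0.6, 1.1]
width: 0.055
gripper_force: 0.0
```

Call:
{"api": "play_rows", "payload": {
  "increments": [
    [[0,0,0.5],[0,0,0],0.6],
    [[0,0,1],[0,0,0],0.6],
    [[0,0,1],[0,0,0],0.6],
    [[0,0,1],[0,0,0],0],
    [[0,0,1],[0,0,0],0],
    [[0,0,1],[0,0,0],0],
    [[0,0,1],[0,0,0],0],
    [[0,0,1],[0,0,0],0],
    [[0,0,1],[0,0,0],0]
  ]
}}

```text
time: 24.65
tcp_pos: [0.4291, -0.0971, 0.0226]
tcp_rot: [2.275, 2.166, 0.0]
wrist_force: [-0.5, 1.8, 6.0]
width: 0.0218
gripper_force: 20.0
```

Call:
{"api": "play_rows", "payload": {
  "increments": [
    [[0,0,-0.5],[0,0,0],0],
    [[0,0,-1],[0,0,-0.1],0],
    [[0,0,-1],[0,0,-0.1],0]
  ]
}}

```text
time: 25.02
tcp_pos: [0.4304, -0.0975, 0.1047]
tcp_rot: [2.214, 2.223, 0.004]
wrist_force: [0.1, -0.6, -0.4]
width: 0.0215
gripper_force: 20.0
```

Call:
{"api": "play_rows", "payload": {
  "increments": [
    [[0.3,0.4,0],[0,0,0],0],
    [[0.563,0.738,0],[0,0,0],0]
  ]
}}

```text
time: 25.28
tcp_pos: [0.4882, -0.0513, 0.1017]
tcp_rot: [-2.219, -2.224, 0.0]
wrist_force: [0.5, -0.1, -0.3]
width: 0.0217
gripper_force: 20.0
```

Call:
{"api": "play_rows", "payload": {
  "increments": [
    [[0.3,0.4,0],[0,0,0],0],
    [[0.563,0.738,0],[0,0,0],0]
  ]
}}

```text
time: 25.52
tcp_pos: [0.5472, -0.0056, 0.1013]
tcp_rot: [-2.217, -2.224, 0.001]
wrist_force: [0.2, -0.5, -0.2]
width: 0.0222
gripper_force: 20.0
```

Call:
{"api": "play_rows", "payload": {
  "increments": [
    [[0.3,0.4,0],[0,0,-0.2],0],
    [[0.563,0.738,0],[0,0,-0.42],0],
    [[0.563,0.738,0],[0,0,-0.42],0]
  ]
}}

```text
time: 25.9
tcp_pos: [0.6065, 0.0397, 0.1013]
tcp_rot: [-1.958, -2.457, 0.0]
wrist_force: [0.2, -0.4, -1.1]
width: 0.0221
gripper_force: 20.0
```

Run:
```python
from h import *
print(bot.read_state()["tcp_pos"])
d=read_camera("wrist");e=read_camera("scene");f=read_camera("side")
cv2.imwrite("pics/g.png",np.hstack([crop(e,220,190,330,290,3.6,''),crop(f,240,170,350,270,3.6,'')]))
```

```text
[0.60645154 0.03970867 0.10126633]
```

View pics/g.png

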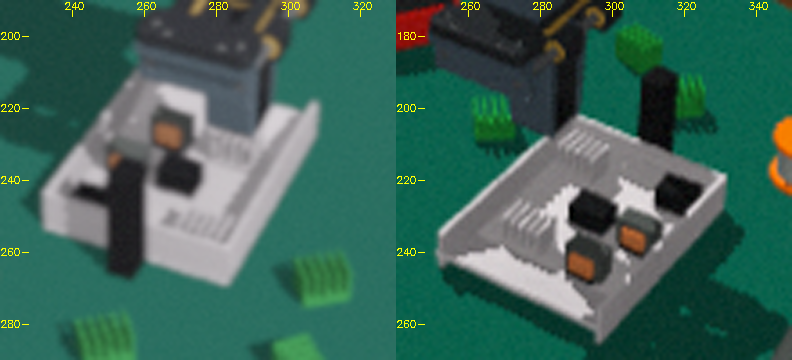

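Run:
```python
from h import *
f=read_camera("side");o=np.array([.609,-.004]);u=np.array([-.976,-.218]);v=np.array([.218,-.976])
for p,z in(((275.8,231),.016),((292,211),.016),((294.7,229),.015),((293,242),.016),((306.5,234),.016)):
    q=onz(f,p,z)[:2]-o;print(p,(q@u).round(3),(q@v).round(3))
```

```text
(275.8, 231) 0.032 -0.033
(292, 211) -0.064 -0.045
(294.7, 229) -0.005 0.002
(293, 242) 0.042 0.027
(306.5, 234) -0.004 0.039
```

Call:
{"api": "play_rows", "payload": {
  "increments": [
    [[0,0.1,0.5],[0,0,0],0],
    [[0,0.1,0.85],[0,0,0],0],
    [[0,0.1,0.92],[0,0,0],0],
    [[0,0.1,0.92],[0,0,0],0],
    [[0,0.1,0.92],[0,0,0],0.37],
    [[0,0.1,0.92],[0,0,0],0.37],
    [[0,0.1,0.92],[0,0,0],0.37]
  ]
}}

```text
time: 26.98
tcp_pos: [0.6134, 0.0404, 0.0291]
tcp_rot: [1.96, 2.455, 0.0]
wrist_force: [0.1, -0.6, 0.6]
width: 0.0336
gripper_force: 0.0
```

Call:
{"api": "play_rows", "payload": {
  "increments": [
    [[0,0,-0.5],[0,0,0],0.37],
    [[0,0,-1],[0,0,0],0.37],
    [[0,0,-1],[0,0,0],0.6]
  ]
}}

```text
time: 27.35
tcp_pos: [0.6151, 0.0405, 0.1117]
tcp_rot: [1.958, 2.452, 0.005]
wrist_force: [0.0, 0.1, -0.1]
width: 0.0411
gripper_force: 0.0
```

Call:
{"api": "play_rows", "payload": {
  "increments": [
    [[0,0,-0.5],[0,0,0],0.7],
    [[0,0,-1],[0,0.4,0],0.7],
    [[0,0,-1],[0,0.4,0],0.7],
    [[0,0,-1],[0,0.4,0],0.7]
  ]
}}

```text
time: 27.85
tcp_pos: [0.6126, 0.0399, 0.1873]
tcp_rot: [-1.855, -2.321, -0.192]
wrist_force: [-1.1, -0.0, 0.6]
width: 0.0638
gripper_force: 0.0
```

Run:
```python
from h import *
s=bot.read_state();print(s["tcp_pos"],s["qpos"].round(3));print(Ro.from_rotvec(s["tcp_rot"]).as_matrix().round(3))
f=read_camera("side");e=read_camera("scene")
cv2.imwrite("pics/i.png",np.hstack([crop(e,140,110,340,290,2,''),crop(f,220,150,400,330,2,'')]))
```

```text
[0.61264658 0.03986393 0.18733391] [-0.054  0.327  1.915  0.242  0.973 -0.42 ]
[[-0.215  0.975 -0.047]
 [ 0.954  0.22   0.201]
 [ 0.207 -0.002 -0.978]]
```

View pics/i.png

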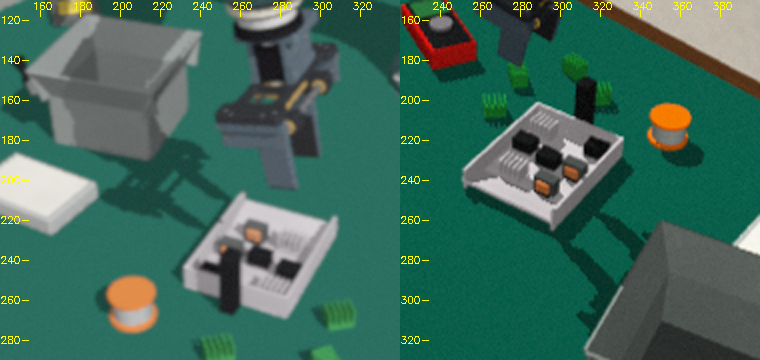

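All seven parts are in the pan: two heat sinks, two relays and two transformers, plus the pan relay behind. Next I'll grip the post.

Call:
{"api": "play_rows", "payload": {
  "increments": [
    [[0,0,0],[0,-0.2,0],0.7],
    [[0,0,0],[0,-0.4,0],0.7],
    [[0,0,0],[0,-0.4,0],0.7]
  ]
}}

```text
time: 28.32
tcp_pos: [0.6125, 0.0418, 0.1878]
tcp_rot: [-1.956, -2.457, 0.002]
wrist_force: [0.2, 1.0, -0.1]
width: 0.0636
gripper_force: 0.0
```

Call:
{"api": "play_rows", "payload": {
  "increments": [
    [[-0.3,0.5,0],[0,0,0],0.7],
    [[-0.525,0.965,0],[0,0,0],0.7],
    [[-0.525,0.965,0],[0,0,0],0.7],
    [[-0.525,0.965,0],[0,0,0],0.7]
  ]
}}

```text
time: 28.82
tcp_pos: [0.697, 0.0165, 0.1877]
tcp_rot: [-1.959, -2.453, 0.001]
wrist_force: [0.5, -0.7, 1.5]
width: 0.0637
gripper_force: 0.0
```

Run:
```python
from h import *
s=bot.read_state();print(s["tcp_pos"],Ro.from_rotvec(s["tcp_rot"]).as_matrix().round(3).tolist())
c=read_camera("wrist");cv2.imwrite("pics/j.png",crop(c,0,0,560,420,1.2,''))
print(proj(c,[.698,.0158,.088]))
```

```text
[0.69700787 0.01649839 0.18768648] [[-0.221, 0.975, -0.002], [0.975, 0.221, 0.001], [0.002, -0.002, -1.0]]
[282.92975008 220.60719698]
```

View pics/j.png

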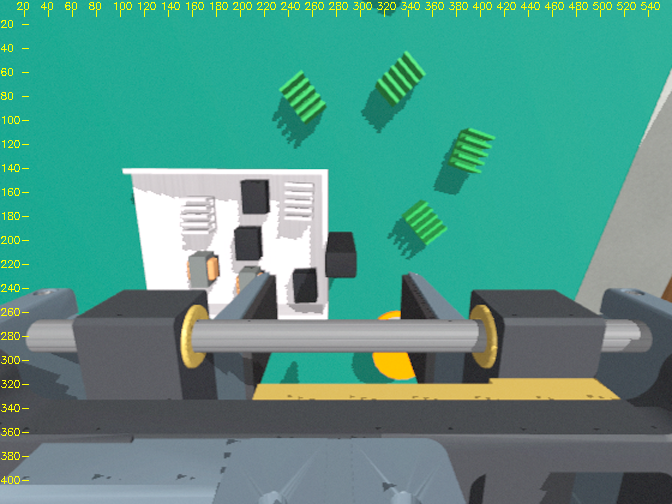

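Pan is square to the gripper and the post sits between the fingers (about px 284,220). I'll go down and grip.

Call:
{"api": "play_rows", "payload": {
  "squeeze": 60,
  "increments": [
    [[0,0,0.3],[0,0,0],0.7],
    [[0,0,0.6],[0,0,0],0.7],
    [[0,0,0.9],[0,0,0],0.7],
    [[0,0,1],[0,0,0],0.7]
  ]
}}

```text
time: 29.38
tcp_pos: [0.6966, 0.0166, 0.106]
tcp_rot: [-1.958, -2.453, 0.003]
wrist_force: [0.3, -0.4, -0.0]
width: 0.0633
gripper_force: 0.0
```

Call:
{"api": "play_rows", "payload": {
  "increments": [
    [[0,0,0.3],[0,0,0],0.7],
    [[0,0,0.52],[0,0,0],0.7],
    [[0,0,0.52],[0,0,0],0],
    [[0,0,0.52],[0,0,0],0],
    [[0,0,0.52],[0,0,0],0],
    [[0,0,0.52],[0,0,0],0],
    [[0,0,0.52],[0,0,0],0],
    [[0,0,0.52],[0,0,0],0],
    [[0,0,0.52],[0,0,0],0],
    [[0,0,0.52],[0,0,0],0]
  ]
}}

```text
time: 30.62
tcp_pos: [0.6982, 0.0166, 0.0677]
tcp_rot: [1.96, 2.455, 0.001]
wrist_force: [-1.3, 0.6, 6.4]
width: 0.0239
gripper_force: 60.0
```

Call:
{"api": "play_rows", "payload": {
  "increments": [
    [[0,0,0],[0,0,0],0],
    [[0,0,0],[0,0,0],0],
    [[0,0,-0.05],[0,0,0],0],
    [[0,0,-0.1],[0,0,0],0],
    [[0,0,-0.2],[0,0,0],0],
    [[0,0,-0.3],[0,0,0],0],
    [[0,0,-0.3],[0,0,0],0]
  ]
}}

```text
time: 31.5
tcp_pos: [0.6984, 0.0165, 0.0921]
tcp_rot: [1.959, 2.454, 0.001]
wrist_force: [-0.1, -0.5, -4.2]
width: 0.0238
gripper_force: 60.0
```

Run:
```python
from h import *
s=bot.read_state();print(s["tcp_pos"],s["wrist_force"],s["wrist_torque"],s["width"],s["gripper_force"],s["qpos"].round(2))
f=read_camera("side");e=read_camera("scene");cv2.imwrite("pics/k.png",np.hstack([crop(e,200,150,340,290,2.6,''),crop(f,220,130,360,270,2.6,'')]))
```

```text
[0.69843282 0.01653193 0.09213987] [-0.12903914 -0.47822405 -4.22344599] [ 0.03923137 -0.33859998 -0.01739611] 0.023847092384535647 59.99931335449219 [-0.01  0.55  1.78 -0.    0.81 -0.23]
```

View pics/k.png

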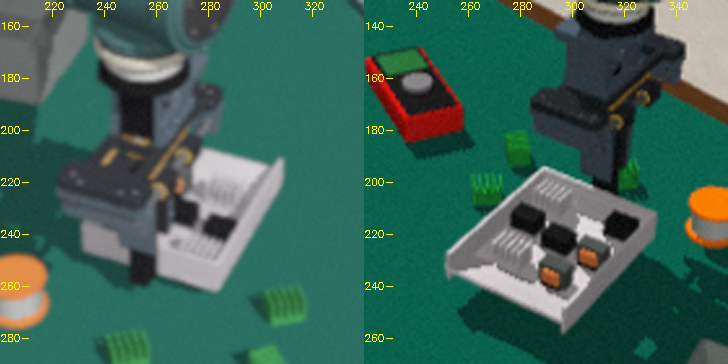

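The pan lifted level with everything in it. I'll work out the carry moves next.

```bash
cat >> h.py <<'E'
def plan(p0,R0,segs,rows=4):
    "segs: list of (world pos, yaw change deg total from start); prints one call per segment"
    p=np.array(p0,float);R=R0
    for q,yaw in segs:
        R1=Ro.from_euler('z',yaw,degrees=True).as_matrix()@R0
        sh=R.T@(np.array(q)-p)/.08;rv=np.degrees(Ro.from_matrix(R.T@R1).as_rotvec())/30
        print('shift',sh.round(3),'turn',rv.round(3));p,R=np.array(q),R1
E
python3 - <<'E'
from h import *
s=bot.read_state();a=np.radians(12.6);R0=np.array([[-np.sin(a),np.cos(a),0],[np.cos(a),np.sin(a),0],[0,0,-1.]])
p=np.array([.6984,.0165,.092]);b=np.array([.5436,-.1467,.217])
print(Ro.from_rotvec(s["tcp_rot"]).as_matrix().round(3).tolist())
c=p+[0,0,.06]
plan(p,R0,[(c,0)]+[(c+(b-c)*k/4+[0,0,0],59.4*k/4) for k in(1,2,3,4)])
E
```

```text
[[-0.221, 0.975, 0.0], [0.975, 0.221, -0.0], [-0.0, 0.0, -1.0]]
shift [ 0.    0.   -0.75] turn [0. 0. 0.]
shift [-0.392 -0.583 -0.203] turn [ 0.     0.    -0.495]
shift [-0.23  -0.664 -0.203] turn [ 0.     0.    -0.495]
shift [-0.052 -0.701 -0.203] turn [ 0.     0.    -0.495]
shift [ 0.13  -0.691 -0.203] turn [ 0.     0.    -0.495]
```

Call:
{"api": "play_rows", "payload": {
  "increments": [
    [[0,0,-0.25],[0,0,0],0],
    [[0,0,-0.5],[0,0,0],0],
    [[0,0,-0.8],[0,0,0],0],
    [[0,0,-1],[0,0,0],0]
  ]
}}

```text
time: 32.1
tcp_pos: [0.6986, 0.0165, 0.1738]
tcp_rot: [1.959, 2.454, 0.002]
wrist_force: [0.5, 0.2, -4.7]
width: 0.0237
gripper_force: 60.0
```

Call:
{"api": "play_rows", "payload": {
  "increments": [
    [[0,0,-0.25],[0,0,0],0],
    [[0,0,-0.45],[0,0,0],0],
    [[0,0,-0.58],[0,0,0],0],
    [[0,0,-0.58],[0,0,0],0]
  ]
}}

```text
time: 32.6
tcp_pos: [0.6982, 0.0165, 0.2182]
tcp_rot: [1.96, 2.454, 0.001]
wrist_force: [-0.3, 0.3, -4.4]
width: 0.0238
gripper_force: 60.0
```

Call:
{"api": "play_rows", "payload": {
  "increments": [
    [[-0.05,-0.09,0],[0,0,-0.08],0],
    [[-0.15,-0.22,0],[0,0,-0.19],0],
    [[-0.27,-0.4,0],[0,0,-0.34],0],
    [[-0.392,-0.583,0],[0,0,-0.495],0]
  ]
}}

```text
time: 33.1
tcp_pos: [0.6585, -0.0247, 0.2165]
tcp_rot: [-1.622, -2.689, 0.001]
wrist_force: [0.3, 1.4, -4.5]
width: 0.024
gripper_force: 60.0
```

Call:
{"api": "play_rows", "payload": {
  "increments": [
    [[-0.06,-0.16,0],[0,0,-0.12],0],
    [[-0.12,-0.33,0],[0,0,-0.25],0],
    [[-0.18,-0.5,0],[0,0,-0.37],0],
    [[-0.23,-0.664,0],[0,0,-0.495],0]
  ]
}}

```text
time: 33.6
tcp_pos: [0.62, -0.0656, 0.2166]
tcp_rot: [-1.262, -2.875, 0.0]
wrist_force: [0.4, -0.4, -4.9]
width: 0.0237
gripper_force: 60.0
```

Call:
{"api": "play_rows", "payload": {
  "increments": [
    [[-0.01,-0.18,0],[0,0,-0.12],0],
    [[-0.03,-0.35,0],[0,0,-0.25],0],
    [[-0.04,-0.53,0],[0,0,-0.37],0],
    [[-0.052,-0.701,0],[0,0,-0.495],0]
  ]
}}

```text
time: 34.1
tcp_pos: [0.5815, -0.1064, 0.2167]
tcp_rot: [-0.88, -3.014, -0.0]
wrist_force: [-0.5, -1.2, -3.3]
width: 0.0239
gripper_force: 60.0
```

Call:
{"api": "play_rows", "payload": {
  "increments": [
    [[0.03,-0.17,0],[0,0,-0.12],0],
    [[0.06,-0.35,0],[0,0,-0.25],0],
    [[0.1,-0.52,0],[0,0,-0.37],0],
    [[0.12,-0.62,0],[0,0,-0.45],0],
    [[0.13,-0.691,0],[0,0,-0.495],0],
    [[0.13,-0.691,0],[0,0,-0.495],0],
    [[0.13,-0.691,0],[0,0,-0.495],0]
  ]
}}

```text
time: 34.98
tcp_pos: [0.5438, -0.147, 0.2174]
tcp_rot: [-0.487, -3.103, -0.0]
wrist_force: [-0.4, 0.5, -5.1]
width: 0.0237
gripper_force: 60.0
```

Run:
```python
from h import *
s=bot.read_state();print(s["tcp_pos"],s["wrist_force"],s["width"],s["qpos"].round(2),Ro.from_rotvec(s["tcp_rot"]).as_matrix().round(3).tolist())
f=read_camera("side");e=read_camera("scene");cv2.imwrite("pics/l.png",np.hstack([crop(e,120,60,300,260,2,''),crop(f,240,160,440,360,2,'')]))
```

```text
[ 0.54383962 -0.1470303   0.21740612] [-0.43228858  0.46473098 -5.0771961 ] 0.023704983318708687 [-0.31  0.19  2.02  0.    0.93 -1.56] [[-0.952, 0.306, -0.0], [0.306, 0.952, 0.0], [0.0, 0.0, -1.0]]
```

View pics/l.png

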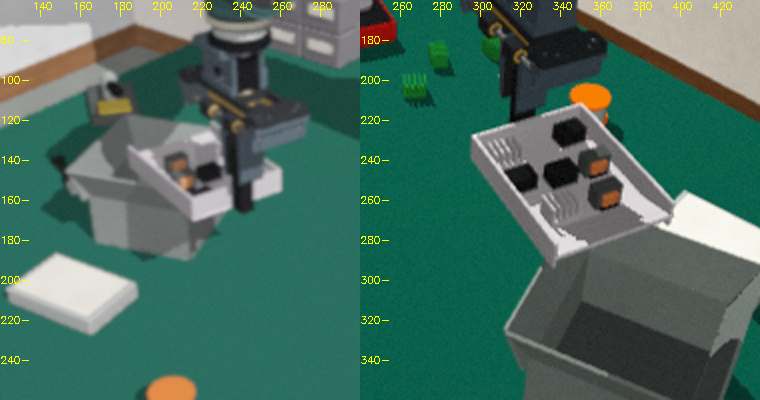

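Call:
{"api": "play_rows", "payload": {
  "increments": [
    [[0,-0.02,-0.1],[-0.083,0,0],0],
    [[0,-0.064,-0.2],[-0.167,0,0],0],
    [[0,-0.1,-0.3],[-0.25,0,0],0],
    [[0,-0.147,-0.4],[-0.333,0,0],0],
    [[0,-0.195,-0.49],[-0.417,0,0],0],
    [[0,-0.245,-0.586],[-0.5,0,0],0]
  ]
}}

```text
time: 35.83
tcp_pos: [0.5378, -0.1658, 0.2647]
tcp_rot: [0.476, 3.038, 0.402]
wrist_force: [0.4, -0.5, -4.0]
width: 0.0238
gripper_force: 60.0
```

Call:
{"api": "play_rows", "payload": {
  "increments": [
    [[0,-0.02,-0.1],[-0.083,0,0],0],
    [[0,-0.064,-0.2],[-0.167,0,0],0],
    [[0,-0.1,-0.3],[-0.25,0,0],0],
    [[0,-0.147,-0.4],[-0.333,0,0],0],
    [[0,-0.195,-0.49],[-0.417,0,0],0],
    [[0,-0.245,-0.586],[-0.5,0,0],0]
  ]
}}

```text
time: 36.58
tcp_pos: [0.5281, -0.1957, 0.3049]
tcp_rot: [0.458, 2.923, 0.787]
wrist_force: [0.3, 0.1, -5.3]
width: 0.0237
gripper_force: 60.0
```

Run:
```python
from h import *
s=bot.read_state();R=Ro.from_rotvec(s["tcp_rot"]).as_matrix();print(s["tcp_pos"],R@[0,-.188,.051]+s["tcp_pos"],s["wrist_force"],s["width"],s["qpos"].round(2),R.round(3).tolist())
```

```text
[ 0.5280924  -0.19574299  0.30491961] [ 0.48620409 -0.3261452   0.1664074 ] [ 0.26571329  0.10322672 -5.3488753 ] 0.0236872140270883 [-0.61  0.15  1.95  0.53  1.26 -2.09] [[-0.952, 0.264, 0.153], [0.306, 0.823, 0.478], [0.0, 0.502, -0.865]]
```

Call:
{"api": "play_rows", "payload": {
  "increments": [
    [[0,-0.02,-0.1],[-0.083,0,0],0],
    [[0,-0.064,-0.2],[-0.167,0,0],0],
    [[0,-0.064,-0.2],[-0.167,0,0],0],
    [[0,-0.1,-0.3],[-0.25,0,0],0],
    [[0,-0.147,-0.4],[-0.333,0,0],0],
    [[0,-0.147,-0.4],[-0.333,0,0],0],
    [[0,-0.195,-0.49],[-0.417,0,0],0],
    [[0,-0.245,-0.586],[-0.5,0,0],0],
    [[0,-0.245,-0.586],[-0.5,0,0],0],
    [[0,-0.245,-0.586],[-0.5,0,0],0]
  ]
}}

```text
time: 37.83
tcp_pos: [0.5159, -0.234, 0.3353]
tcp_rot: [0.434, 2.764, 1.145]
wrist_force: [-0.1, -0.5, -2.8]
width: 0.024
gripper_force: 60.0
```

Call:
{"api": "play_rows", "payload": {
  "increments": [
    [[0,-0.02,-0.1],[-0.083,0,0],0],
    [[0,-0.064,-0.2],[-0.167,0,0],0],
    [[0,-0.064,-0.2],[-0.167,0,0],0],
    [[0,-0.1,-0.3],[-0.25,0,0],0],
    [[0,-0.147,-0.4],[-0.333,0,0],0],
    [[0,-0.147,-0.4],[-0.333,0,0],0],
    [[0,-0.195,-0.49],[-0.417,0,0],0],
    [[0,-0.245,-0.586],[-0.5,0,0],0],
    [[0,-0.245,-0.586],[-0.5,0,0],0],
    [[0,-0.245,-0.586],[-0.5,0,0],0]
  ]
}}

```text
time: 39.08
tcp_pos: [0.5015, -0.2787, 0.3546]
tcp_rot: [0.402, 2.563, 1.479]
wrist_force: [0.3, -0.2, -2.8]
width: 0.0235
gripper_force: 60.0
```

Run:
```python
from h import *
s=bot.read_state();R=Ro.from_rotvec(s["tcp_rot"]).as_matrix();print(s["tcp_pos"],R@[0,-.188,.051]+s["tcp_pos"],s["wrist_force"],s["width"],s["qpos"].round(2),R.round(3).tolist())
f=read_camera("side");e=read_camera("scene");cv2.imwrite("pics/m.png",np.hstack([crop(e,120,30,300,230,2,''),crop(f,240,180,440,380,2,'')]))
```

```text
[ 0.5014964  -0.27874667  0.35462438] [ 0.48621245 -0.32622629  0.16632386] [ 0.27337908 -0.16801355 -2.84273505] 0.023477423396997484 [-0.87  0.31  1.84  0.83  1.69 -2.35] [[-0.952, 0.153, 0.265], [0.306, 0.476, 0.824], [0.0, 0.866, -0.5]]
```

View pics/m.png

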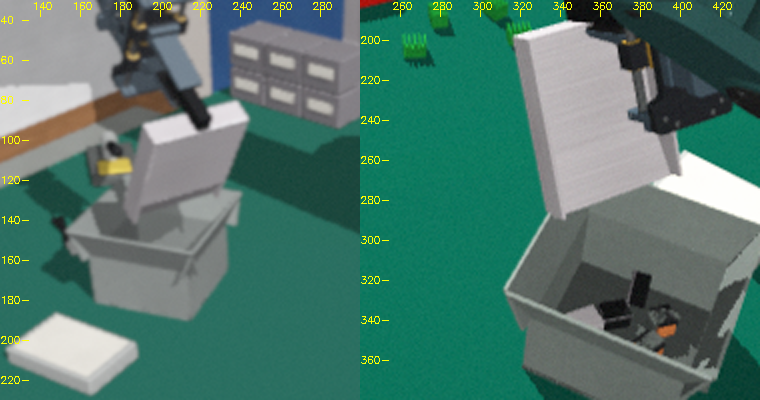

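The pan is empty (wrist load equals the pan alone) and the parts are in the hopper. I'll untilt in steps about the lip and measure the rest more closely.

Call:
{"api": "play_rows", "payload": {
  "increments": [
    [[0,0.063,0.312],[0.25,0,0],0],
    [[0,0.085,0.63],[0.5,0,0],0]
  ]
}}

```text
time: 39.42
tcp_pos: [0.5161, -0.2337, 0.3354]
tcp_rot: [0.434, 2.766, 1.139]
wrist_force: [0.1, 1.2, -2.8]
width: 0.0234
gripper_force: 60.0
```

Call:
{"api": "play_rows", "payload": {
  "increments": [
    [[0,0.063,0.312],[0.25,0,0],0],
    [[0,0.085,0.63],[0.5,0,0],0]
  ]
}}

```text
time: 39.67
tcp_pos: [0.5286, -0.1947, 0.3049]
tcp_rot: [0.457, 2.925, 0.777]
wrist_force: [0.5, 0.2, -3.5]
width: 0.0237
gripper_force: 60.0
```

Call:
{"api": "play_rows", "payload": {
  "increments": [
    [[0,0.063,0.312],[0.25,0,0],0],
    [[0,0.085,0.63],[0.5,0,0],0]
  ]
}}

```text
time: 39.92
tcp_pos: [0.5381, -0.165, 0.2646]
tcp_rot: [0.475, 3.038, 0.394]
wrist_force: [0.5, -0.4, -3.2]
width: 0.0238
gripper_force: 60.0
```

Call:
{"api": "play_rows", "payload": {
  "increments": [
    [[0,0.063,0.312],[0.25,0,0],0],
    [[0,0.085,0.63],[0.5,0,0],0],
    [[0,0.085,0.63],[0.5,0,0],0],
    [[0,0.085,0.63],[0.5,0,0],0]
  ]
}}

```text
time: 40.42
tcp_pos: [0.544, -0.1471, 0.2181]
tcp_rot: [0.486, 3.103, 0.004]
wrist_force: [-0.2, -0.1, -3.6]
width: 0.024
gripper_force: 60.0
```

Run:
```python
from h import *;import pickle
d=pickle.load(open("d0.pkl","rb"))
for n,(x0,y0,x1,y1) in(("scene",(400,235,480,310)),("side",(140,155,195,205))):
    c=d[n];f=c["frame"].astype(int);sub=f[y0:y1,x0:x1];mx=sub.max(2);sat=mx-sub.min(2)
    for th in(50,60,70):
        m=((mx<th)&(sat<14)).astype(np.uint8)
        k,l,s,ce=cv2.connectedComponentsWithStats(m);i=1+s[1:,4].argmax()
        p=np.argwhere(l==i)[:,::-1]+[x0,y0]
        G=np.array([onz(c,x,.07)[:2] for x in p],np.float32)*1000
        (a,b),wh,t=cv2.minAreaRect(G);print(n,th,s[i].tolist(),'rect',round(a),round(b),np.round(wh),round(t,1),'mean',G.mean(0).round())
        # foot plate: all grey
    m=(sat<16).astype(np.uint8);k,l,s,ce=cv2.connectedComponentsWithStats(m);i=1+s[1:,4].argmax();p=np.argwhere(l==i)[:,::-1]+[x0,y0]
    print(s[i])
s=bot.read_state();print(s["tcp_pos"],s["qpos"].round(2),s["wrist_force"],Ro.from_rotvec(s["tcp_rot"]).as_matrix().round(3).tolist())
```

```text
scene 50 [22, 10, 41, 28, 329] rect 478 392 [70. 79.] 71.2 mean [485. 391.]
scene 60 [22, 7, 48, 31, 805] rect 479 394 [77. 84.] 69.6 mean [479. 394.]
scene 70 [10, 7, 60, 34, 1007] rect 503 386 [ 78. 134.] 69.4 mean [490. 389.]
[   4    7   72   61 2375]
side 50 [8, 6, 32, 28, 457] rect 461 367 [132.  78.] 69.2 mean [468. 386.]
side 60 [8, 6, 42, 44, 749] rect 440 344 [188. 104.] 68.7 mean [449. 344.]
side 70 [8, 6, 43, 44, 791] rect 441 344 [188. 108.] 68.9 mean [448. 342.]
[   3    6   48   44 1365]
[ 0.54399248 -0.14705075  0.21812908] [-0.31  0.18  2.02  0.    0.94 -1.57] [-0.22481226 -0.13354936 -3.57348484] [[-0.952, 0.306, 0.001], [0.306, 0.952, 0.002], [-0.0, 0.002, -1.0]]
```

Call:
{"api": "play_rows", "payload": {
  "increments": [
    [[0.05,0.2,0],[0,0,0],0],
    [[0.16,0.6,0],[0,0,0],0],
    [[0.27,0.98,0],[0,0,0],0]
  ]
}}

```text
time: 40.8
tcp_pos: [0.5473, -0.0651, 0.2182]
tcp_rot: [0.489, 3.102, 0.002]
wrist_force: [0.2, 0.6, -3.2]
width: 0.0236
gripper_force: 60.0
```

Call:
{"api": "play_rows", "payload": {
  "increments": [
    [[0.09,0.35,0],[0,0,0],0],
    [[0.18,0.67,0],[0,0,0],0],
    [[0.27,0.98,0],[0,0,0],0]
  ]
}}

```text
time: 41.18
tcp_pos: [0.5508, 0.0163, 0.2182]
tcp_rot: [0.488, 3.103, 0.002]
wrist_force: [0.6, 0.2, -3.3]
width: 0.0234
gripper_force: 60.0
```

Call:
{"api": "play_rows", "payload": {
  "increments": [
    [[0.09,0.35,0],[0,0,0],0],
    [[0.18,0.67,0],[0,0,0],0],
    [[0.27,0.98,0],[0,0,0],0]
  ]
}}

```text
time: 41.55
tcp_pos: [0.5541, 0.0976, 0.2182]
tcp_rot: [0.488, 3.103, 0.002]
wrist_force: [-0.1, 0.5, -2.7]
width: 0.024
gripper_force: 60.0
```

Call:
{"api": "play_rows", "payload": {
  "increments": [
    [[0.09,0.35,0],[0,0,0],0],
    [[0.18,0.67,0],[0,0,0],0],
    [[0.27,0.98,0],[0,0,0],0]
  ]
}}

```text
time: 41.92
tcp_pos: [0.5575, 0.1789, 0.2182]
tcp_rot: [0.488, 3.103, 0.002]
wrist_force: [0.5, 0.1, -3.4]
width: 0.0238
gripper_force: 60.0
```

Call:
{"api": "play_rows", "payload": {
  "increments": [
    [[0.09,0.35,0],[0,0,0],0],
    [[0.18,0.67,0],[0,0,0],0],
    [[0.25,0.92,0],[0,0,0],0],
    [[0.27,0.98,0],[0,0,0],0],
    [[0.27,0.98,0],[0,0,0],0],
    [[0.27,0.98,0],[0,0,0],0]
  ]
}}

```text
time: 42.68
tcp_pos: [0.5608, 0.2585, 0.2174]
tcp_rot: [-0.487, -3.103, 0.0]
wrist_force: [-0.2, 0.5, -2.5]
width: 0.0238
gripper_force: 60.0
```

Run:
```python
from h import *
s=bot.read_state();print(s["tcp_pos"],s["qpos"].round(2),s["wrist_force"])
c=read_camera("wrist");e=read_camera("side")
cv2.imwrite("pics/n.png",np.hstack([crop(c,0,0,560,420,.95,''),crop(e,310,250,460,390,1.75,'') if 0 else cv2.resize(crop(e,312,252,450,392,1.9,''),(264,399))]))
print('rest pix exp',proj(c,[.478,.392,.07]))
f=c["frame"].astype(int);mx=f.max(2);sat=mx-f.min(2)
m=((mx<95)&(sat<20)).astype(np.uint8);m[260:]=0
k,l,st,ce=cv2.connectedComponentsWithStats(m)
for i in range(1,k):
    if st[i][4]>400:
        p=np.argwhere(l==i)[:,::-1];G=np.array([onz(c,x,.07)[:2] for x in p],np.float32)*1000
        (a,b),wh,t=cv2.minAreaRect(G);print(st[i].tolist(),'rect',round(a),round(b),np.round(wh),round(t,1))
```

```text
[0.56079729 0.25846635 0.21737922] [ 0.39  0.27  1.91  0.    0.96 -0.87] [-0.1957134   0.5177724  -2.46501204]
rest pix exp [388.50143456  83.56120646]
[315, 28, 123, 109, 9862] rect 476 378 [105.  96.] 69.6
[146, 221, 272, 39, 5607] rect 597 247 [298.  43.] 72.2
[500, 241, 60, 19, 879] rect 691 503 [65. 21.] 72.2
```

View pics/n.png

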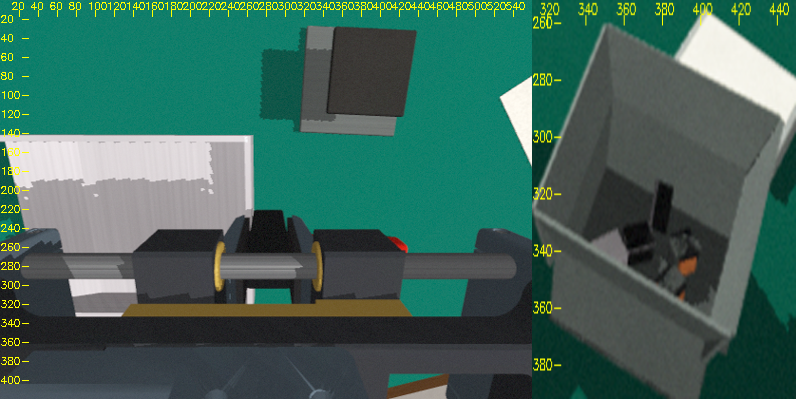

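The last picture shows the pan empty, the parts in the hopper, and the rest's black plate at wrist px (351..437, 29..123).

Run:
```python
from h import *
c=read_camera("wrist")
f=c["frame"].astype(int);mx=f.max(2)
for th in(60,70,80):
    m=((mx<th)&(mx-f.min(2)<25)).astype(np.uint8);m[135:]=0;m[:,:300]=0
    k,l,st,ce=cv2.connectedComponentsWithStats(m);i=1+st[1:,4].argmax()
    p=np.argwhere(l==i)[:,::-1];G=np.array([onz(c,x,.07)[:2] for x in p],np.float32)*1000
    (a,b),wh,t=cv2.minAreaRect(G);print(th,st[i].tolist(),'rect',round(a,1),round(b,1),np.round(wh),round(t,1))
X=np.array([onz(c,np.array(q)/.95,.07)[:2] for q in((333,28),(415,31),(404,117),(328,113))]);print(X.round(4),X.mean(0))
# pan rear wall position check: corner at (253,136) z = pan underside+.032
s=bot.read_state();R=Ro.from_rotvec(s["tcp_rot"]).as_matrix();z=s["tcp_pos"][2]-.066+.032
for q in((251,136),(8,142)):print('pan corner in tool',(R.T@(onz(c,np.array(q)/.95,z)-s["tcp_pos"])).round(4))
for n in("scene","side"):
    d=read_camera(n)
    for ce,st,col,_ in blobs(d):
        w=onz(d,ce,.011)
        if 60<st[4]<1000 and .3<w[0]<1 and -.7<w[1]<.6: print(n,ce,st[4],col,w.round(3)[:2])
```

```text
60 [343, 28, 94, 95, 5246] rect 472.4 393.2 [79. 79.] 69.7
70 [343, 28, 95, 95, 7708] rect 472.3 393.2 [80. 79.] 69.6
80 [342, 28, 96, 95, 7797] rect 472.5 392.7 [81. 80.] 69.6
[[0.4228 0.3692]
 [0.4494 0.4435]
 [0.5243 0.4184]
 [0.4965 0.3449]] [0.47326105 0.39401248]
pan corner in tool [ 0.0668 -0.0102  0.034 ]
pan corner in tool [ 0.0629 -0.169   0.034 ]
scene [ 79.8 183.5] 693 [77, 152, 99] [ 0.748 -0.604]
scene [205.6 261.5] 665 [194, 141, 97] [ 0.772 -0.078]
scene [309.8 267.9] 179 [54, 127, 73] [0.639 0.136]
scene [249.5 285.7] 188 [56, 131, 76] [0.771 0.056]
scene [303.7 292. ] 222 [65, 148, 86] [0.713 0.166]
scene [267.9 304.3] 251 [60, 138, 80] [0.791 0.123]
side [306.9 182.6] 129 [16, 96, 35] [0.796 0.126]
side [278.8 186.5] 115 [18, 105, 39] [0.719 0.168]
side [319.  196.4] 127 [17, 100, 38] [0.772 0.054]
side [266.7 202.9] 112 [19, 109, 45] [0.639 0.133]
side [354.1 213.1] 447 [181, 108, 37] [ 0.788 -0.065]
side [456.6 408.4] 291 [66, 70, 67] [ 0.48  -0.566]
```

Call:
{"api": "play_rows", "payload": {
  "increments": [
    [[0.1,0.2,0],[0,0,0],0],
    [[0.3,0.5,0],[0,0,0],0],
    [[0.505,0.8,0],[0,0,0],0]
  ]
}}

```text
time: 43.3
tcp_pos: [0.5416, 0.334, 0.2175]
tcp_rot: [0.487, 3.104, 0.0]
wrist_force: [-0.8, 0.4, -3.2]
width: 0.0238
gripper_force: 60.0
```

Call:
{"api": "play_rows", "payload": {
  "increments": [
    [[0.17,0.27,0],[0,0,0],0],
    [[0.34,0.54,0],[0,0,0],0],
    [[0.505,0.8,0],[0,0,0],0]
  ]
}}

```text
time: 43.68
tcp_pos: [0.5225, 0.4074, 0.2174]
tcp_rot: [0.486, 3.104, 0.0]
wrist_force: [-0.6, 0.1, -2.1]
width: 0.0233
gripper_force: 60.0
```

Call:
{"api": "play_rows", "payload": {
  "increments": [
    [[0.17,0.27,0],[0,0,0],0],
    [[0.34,0.54,0],[0,0,0.04],0],
    [[0.47,0.75,0],[0,0,0.087],0],
    [[0.505,0.8,0],[0,0,0.087],0],
    [[0.505,0.8,0],[0,0,0.087],0]
  ]
}}

```text
time: 44.3
tcp_pos: [0.504, 0.4791, 0.2172]
tcp_rot: [-0.555, -3.092, 0.0]
wrist_force: [0.2, -1.6, -2.3]
width: 0.0236
gripper_force: 60.0
```

Call:
{"api": "play_rows", "payload": {
  "increments": [
    [[0,0,0.2],[0,0,0],0],
    [[0,0,0.4],[0,0,0],0],
    [[0,0,0.6],[0,0,0],0],
    [[0,0,0.8],[0,0,0],0],
    [[0,0,0.88],[0,0,0],0],
    [[0,0,0.88],[0,0,0],0],
    [[0,0,0.88],[0,0,0],0]
  ]
}}

```text
time: 45.18
tcp_pos: [0.5044, 0.4793, 0.1476]
tcp_rot: [0.557, 3.091, 0.001]
wrist_force: [0.0, 0.2, -2.3]
width: 0.0239
gripper_force: 60.0
```

Run:
```python
from h import *
s=bot.read_state();R=Ro.from_rotvec(s["tcp_rot"]).as_matrix();print(s["tcp_pos"],R.round(3).tolist(),s["wrist_force"])
print('pan origin',s["tcp_pos"]+R@[0,-.091,.066+.0005],'err in tool',R.T@(np.array([.4725,.393,0])-(s["tcp_pos"]+R@[0,-.091,.066])))
```

```text
[0.50441599 0.47926994 0.1475741 ] [[-0.937, 0.349, 0.001], [0.349, 0.937, 0.001], [-0.0, 0.001, -1.0]] [ 0.02339425  0.23697855 -2.32613187]
pan origin [0.47271028 0.39402322 0.08100839] err in tool [-0.00012802 -0.00109081  0.08150768]
```

Call:
{"api": "play_rows", "payload": {
  "increments": [
    [[0,-0.013,0.03],[0,0,0],0],
    [[0,-0.013,0.06],[0,0,0],0],
    [[0,-0.013,0.09],[0,0,0],0],
    [[0,-0.013,0.11],[0,0,0],0],
    [[0,-0.013,0.11],[0,0,0],0]
  ]
}}

```text
time: 45.8
tcp_pos: [0.5037, 0.478, 0.138]
tcp_rot: [-0.557, -3.092, 0.0]
wrist_force: [-0.1, -0.3, -3.4]
width: 0.0237
gripper_force: 60.0
```

Call:
{"api": "play_rows", "payload": {
  "increments": [
    [[0,0,0.01],[0,0,0],0],
    [[0,0,0.01],[0,0,0],0],
    [[0,0,0.01],[0,0,0],0]
  ]
}}

```text
time: 46.18
tcp_pos: [0.5039, 0.4781, 0.1377]
tcp_rot: [0.557, 3.092, 0.0]
wrist_force: [-0.9, -0.1, 2.0]
width: 0.0235
gripper_force: 60.0
```

Contact. I'll release and retreat upward.

Call:
{"api": "play_rows", "payload": {
  "increments": [
    [[0,0,0],[0,0,0],0.32],
    [[0,0,0],[0,0,0],0.4],
    [[0,0,0],[0,0,0],0.6],
    [[0,0,0],[0,0,0],0.7],
    [[0,0,0],[0,0,0],0.7],
    [[0,0,0],[0,0,0],0.7],
    [[0,0,0],[0,0,0],0.7],
    [[0,0,0],[0,0,0],0.7]
  ]
}}

```text
time: 47.18
tcp_pos: [0.5038, 0.478, 0.1374]
tcp_rot: [0.557, 3.092, -0.0]
wrist_force: [0.1, -0.5, 0.7]
width: 0.0636
gripper_force: 0.0
```

Call:
{"api": "play_rows", "payload": {
  "increments": [
    [[0,0,-0.15],[0,0,0],0.7],
    [[0,0,-0.35],[0,0,0],0.7],
    [[0,0,-0.6],[0,0,0],0.7],
    [[0,0,-1],[0,0,0],0.7]
  ]
}}

```text
time: 47.68
tcp_pos: [0.5036, 0.4779, 0.2188]
tcp_rot: [-0.557, -3.092, 0.001]
wrist_force: [0.2, 0.6, 0.1]
width: 0.0642
gripper_force: 0.0
```

Call:
{"api": "play_rows", "payload": {
  "increments": [
    [[0,0,-0.5],[0,0,0],0.7],
    [[0,0,-1],[0,0,0],0.7],
    [[0,0,-1],[0,0,0],0.7],
    [[0,0,-1],[0,0,0],0.7],
    [[0,0,-1],[0,0,0],0.7]
  ]
}}

```text
time: 48.3
tcp_pos: [0.5034, 0.4777, 0.2965]
tcp_rot: [-0.557, -3.091, 0.002]
wrist_force: [0.3, -0.7, 0.7]
width: 0.0642
gripper_force: 0.0
```

Run:
```python
from h import *
s=bot.read_state();print(s["tcp_pos"],s["wrist_force"],s["width"])
def quad(c,z,box):
    x0,y0,x1,y1=box;hsv=cv2.cvtColor(c["frame"],cv2.COLOR_RGB2HSV).astype(int)
    m=((hsv[...,1]<60)&(hsv[...,2]>90)).astype(np.uint8);k=np.zeros_like(m);k[y0:y1,x0:x1]=m[y0:y1,x0:x1]
    n,l,st,_=cv2.connectedComponentsWithStats(k);i=1+st[1:,4].argmax();p=np.argwhere(l==i)[:,::-1]
    G=np.array([onz(c,x,z)[:2] for x in p],np.float32)*1000;r=cv2.minAreaRect(G);print(st[i].tolist(),[np.round(v,1) for v in r])
u=-np.array([.3486,.9373]);o=np.array([.4725,.393]);v=np.array([-u[1],u[0]])
E3=lambda x,y,z:np.r_[o+x*u+y*v,z]
for n in("wrist","scene","side"):
    c=read_camera(n);pts=[proj(c,E3(x,y,.102)) for x,y in((-.079,-.069),(-.079,.069),(.09,.069),(.09,-.069))]
    a=np.array(pts);print(n,a.round(0).tolist())
    b=(max(0,int(a[:,0].min()-25)),max(0,int(a[:,1].min()-25)),int(a[:,0].max()+25),int(a[:,1].max()+25))
    if n=="wrist":b=(0,0,560,250)
    quad(c,.102,b)
```

```text
[0.50337742 0.47768288 0.29646038] [ 0.28556901 -0.67449495  0.6989809 ] 0.06417459168904846
wrist [[272.0, 139.0], [273.0, 252.0], [139.0, 252.0], [125.0, 139.0]]
[346, 0, 214, 250, 27302] [array([526.5, 677.5]), array([247.8, 291.6]), np.float64(82.8)]
scene [[498.0, 254.0], [458.0, 278.0], [398.0, 234.0], [438.0, 215.0]]
[394, 214, 93, 89, 4336] [array([509.5, 385.4]), array([203.6, 215.7]), np.float64(69.0)]
side [[132.0, 151.0], [179.0, 142.0], [194.0, 171.0], [143.0, 182.0]]
[107, 117, 89, 76, 4269] [array([491.5, 469.3]), array([457.8, 260.9]), np.float64(62.3)]
```

Run:
```python
from h import *
c=read_camera("wrist");hsv=cv2.cvtColor(c["frame"],cv2.COLOR_RGB2HSV).astype(int)
m=((hsv[...,1]<60)&(hsv[...,2]>90)).astype(np.uint8);m[225:]=0;m[:,300:]=0
n,l,st,_=cv2.connectedComponentsWithStats(m);i=1+st[1:,4].argmax();p=np.argwhere(l==i)[:,::-1];print(st[i])
u=-np.array([.3486,.9373]);v=np.array([-u[1],u[0]]);G=np.array([onz(c,x,.102)[:2] for x in p])-[.4725,.393]
x,y=G@u,G@v
t=np.argwhere(np.abs(y)<.06)[:,0]
print('rear x',[x[(abs(y-k)<.004)].min().round(4) for k in(-.06,-.04,-.02,0,.02)],'side y',[y[abs(x-k)<.004].min().round(4) for k in(-.06,-.03,0,.03,.06)],x.max().round(3))
c=read_camera("scene")   # wall-top corners against prediction
im=cv2.cvtColor(c["frame"],cv2.COLOR_RGB2GRAY)
for s in(bot.read_state(),):print(s["time"],s["qd"].round(3))
```

```text
[  121   140   153    85 12024]
rear x [np.float64(-0.0806), np.float64(-0.0804), np.float64(-0.0803), np.float64(-0.0789), np.float64(-0.0775)] side y [np.float64(-0.0669), np.float64(-0.0668), np.float64(-0.068), np.float64(-0.068), np.float64(-0.0679)] 0.094
48.55 [ 0.    -0.003 -0.003 -0.002  0.001 -0.   ]
```

```bash
python3 -c "
from workcell import bot
print(bot.job_done())"
```

```text
the job is handed in; nothing more can be done
None
```

I tipped all seven dead components (five loose, two from the pan) into the hopper, set the empty pan level and centred on the rest to within about 2 mm, let go, and handed the job in at about 49 s.

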